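# Strip a dosing unit: draw the stuck cylinder off its piston

## Robot

A 6-joint arm with a two-finger parallel gripper is mounted at the origin on a cart in front of the work surface, level with it; the furniture and walls round the work are solid. World frame = base frame: x ahead of the robot, y to its left, z up, the work surface at z = 0. Lengths are in m, angles in rad, forces in N, time in s.
With the tool pointing down it reaches from about 0.35 to 0.775 m from the base axis. Payload 7.3 kg.
Tool frame: the origin (TCP) lies midway between the tips of the shut fingers; the grasp point (between the pads) lies 19 mm behind it; x points along the fingers, z is the direction in which the jaws open and shut, and the axes are right-handed (so a half turn about x gives the same grasp; the last joint's range is limited). The gripper opens to 92 mm and grips with 3 to 60 N. Pads are 19 mm wide; open, the fingers measure 130 mm over their backs; the gripper's body (75 mm by 190 mm) begins 47 mm behind the grasp point.
Start: joints at [0.973, 0.342, 1.524, -0, 1.275, -0.146], TCP at [0.229, 0.472, 0.189] pointing down, gripper open.
Joint ranges: [-2.53, 2.53], [-0.77, 2.02], [0.04, 2.7], [-1, 4.14], [0.28, 2.66], [-3.11, 3.11]. Speed limits (rad/s): [2.57, 2.57, 3.14, 3.14, 3.14, 3.14].

## Interface

Orientations are given as a unit quaternion [w, x, y, z].
In Python, from rig import state, optics, order gives the robot as it stands. The module is installed in compiled form; this text tells all that it offers.
- The arm moves only by the tool jog_arm, never from a script. Its argument "rows" is a list of rows, each an object of numbers: "wx", "wy", "wz": the turn, a rotation vector about the tool's x, y, z in degrees; "tx", "ty", "tz": the shift along the tool's x, y, z in m; "fingers": the finger opening in m, from 0 to 0.0918. In form: [{"wx": .., "wy": .., "wz": .., "tx": .., "ty": .., "tz": .., "fingers": ..}, ...]. A call has 1 to 20 rows; each row shifts and turns the commanded pose from where the row before left it, along the tool's axes as they then stand; what a row does not reach is not made up. A row lasts 1/12 s, in which the tool goes at most 41.7 mm and 7.16 degrees, less where a joint would pass 70% of its speed; a pose out of reach is approached as far as the arm can. A call with a gripper value outside its range is refused whole. The fingers move at their own pace and stop on an object; "newtons" is the grip in N (left out, the last holds). Time passes only in rows, so rows that do not move let the fingers close. It gives the time, the measured TCP pose, the force and the opening at its end, in the units of the state.
- state(): the state, without advancing time (a new reading comes with each control period).
- optics.snapshot(name): name is "scene" or "top" or "wrist"; returns the picture (480x640x3 uint8, blue, green, red); there is no depth.
- optics.camera_info(name): a dict with "fx", "fy", "cx", "cy" (pixels), "world_to_cam" (4x4, takes a point from world to camera coordinates). Camera axes: x right, y down, z forward; pixel columns grow to the right and rows downward; lengths in m; the calibration is good to about 2 mm. The wrist camera is an equidistant fisheye: a pixel r from the principal point sees the ray r / f radians off the axis. A picture is of the moment at which its call begins: read the wrist's pose just before it. camera_info takes no time and is no camera call; for the wrist camera it gives the pose at the moment of the call.
- order.finish_job(): hands the job in, once; it reports no verdict.
The state is a dict: "time": time; "joint_positions": joint angles; "joint_velocities": joint speeds; "tau": joint torques, N m; "tool_pos": TCP position; "tool_rot": TCP orientation; "contact_force": force on the tool from outside, world axes, zero at the start; "moment": the same for the moment, N m; "grip_width": finger opening in m.
Only numpy, scipy, OpenCV 4.12 (cv2) and the standard library are available. Lean on these libraries where they do the work, as an engineer would, in place of code of your own. Each camera call takes 0.05 s, during which the arm holds its last target.

## Task

The larger of the two dosing units must come apart for cleaning, but its seals are stuck and the piston comes up with the cylinder: slide the unit's foot fully home under the jaws of the slotted block in the drip tray, then draw the cylinder straight up off the piston, which stays home and upright in the block. Set the cylinder down gently, upright with the open end down, flat on a free part of the tray's rubber liner. Leave the smaller unit, jar, bottle, beaker and screw cap where they are.

Things in the scene. Friction and masses are not known exactly. Their poses are not given: they have to be found in the camera images.
- cylinder_mid (a point): Middle of the larger unit's cylinder (outer part): steel tube 50 mm in diameter, 80 mm tall, open below (bore 42 mm, 67 mm deep), closed head with a 6 mm brass hexagon on top. On the axis, 40 mm above its lower edge; z up to the head, x along the outlet stub. About 0.33 kg. At the start it stands over the piston, lower edge 24 mm above the bench. The two units may have changed places.
- stub_tip (a point): Tip of the outlet stub that sticks out of the side of the larger cylinder: 11 mm thick, 20 mm long, its axis 32 mm above cylinder_mid, pointing along cylinder_mid's x; the tip is 45 mm from the cylinder's axis. Grip the tube across its 50 mm diameter at least 45 degrees round from the stub. The unit may be turned any way.
- piston: Piston (inner part) of the larger unit; origin under the centre of its foot, z up. Foot: disc 44 mm across, 6 mm thick; neck 16 mm thick up to 28 mm; white piston 39 mm thick from 28 to 62 mm with two seals. Drawing it out of the cylinder takes about 6 to 10 N, over twice its weight (0.26 kg). Assembled, cylinder_mid is 64 mm above this origin; drawing up by 38 mm frees it. Its turn does not matter.
- strip_seat (a point): Home position on the slot floor of the steel strip-down block, fixed in the tray: a foot that is home has its origin here (within 1 mm) against the back stop. x points into the slot (slide the foot in along +x, level), z up. Slot floor 14 mm above the bench. Channel 49 mm wide, 10 mm high under two jaws 8 mm thick and 21 mm apart. Block: x -54 to +40, y -45 to +45 mm, top 21 mm above the slot floor.
- strip_mouth (a point): Open mouth of the strip-down block, on the slot floor, 36 mm in front of strip_seat (same axes): the jaws begin here, flared to 37 mm apart. The floor goes on 18 mm further forward between flared lead-in walls 10 mm high, 68 mm apart at their front ends. In front of that is the open liner.
- drip_tray: Fixed green drip tray, 305 mm along its x, 379 mm along its y (long way, pointing roughly towards the robot), walls sloping out, up to 50 mm high; origin at the centre of its underside, on the bench. A flat fixed black rubber liner, 224 mm along x by 296 mm along y about the origin, covers its floor, top 8 mm above the bench. The block, beaker and cap stand on it.
- cylinder: The larger unit's cylinder again; this origin is the centre of its open lower edge, 40 mm below cylinder_mid, same axes.
- small_unit: Bystander: the smaller dosing unit, same shape, 38 mm in diameter and 86 mm tall, loose; origin at the centre of its underside, z up; its stub points along x, 36 mm out from the axis. It stays where it is.
- sample_jar: Bystander: glass jar with a brass-coloured lid, 64 mm in diameter, 94 mm tall, loose, near the bench's right edge; origin at the centre of its underside.
- finished_bottle: Bystander: tall full oil bottle, 69 mm in diameter, 269 mm tall, loose, beyond the units; origin at the centre of its underside.
- beaker: Bystander: clear beaker, 70 mm in diameter, 90 mm tall, loose, on the tray's liner at the far left; origin at the centre of its underside.
- jerry_cap: Bystander: ribbed plastic screw cap of a jerrycan, 62 mm in diameter, 22 mm tall, open side up, loose on the near left part of the tray's liner; origin at the centre of its underside.
- boom_tip (a point): Fixed obstacle overhead: free end of the filling machine's boom, a 10 mm rod. From this 28 mm clamp, 365 mm above the bench over the tray's near part, the rod runs to the left (and 50 mm away from the robot over 340 mm), falling to 270 mm; the stand that carries it is 200 mm to the left. The machine, 180 mm high, stands left of that; tall bottles stand on the next table, right of the bench's edge.
Not all that is in view belongs to the job. What is shaped like the cylinder but red is not meant.

How it is judged:
By the outcome, as a careful person would: the job done as asked, in the order asked, and still so for the second after the job is handed in, with the robot touching nothing.
It also fails if it takes over 56 s, if anything falls off the work surface, if the arm or the gripper's body presses on something with over 40 N, if the wrist force passes 120 N, or if a joint passes its speed limit or range.

## Working session

There is one attempt and no reset: what is moved stays moved. The work goes in short steps, Python scripts to look and compute and a tool call to move; the robot and the scene stay as the last step left them, time stands still between calls to the robot, and variables do not carry over. Pictures are saved under pics/ and viewed, and the job is handed in when it is done.

Besides the shell and the picture viewer there is one more tool, called after "Emit:" as name(argument=value, ...), one argument or row to a line, values as JSON. jog_arm: Moves the arm, as the interface text tells. Its arguments: {"type":"object","properties":{"rows":{"type":"array"},"newtons":{"type":"number"}},"required":["rows"]}

```bash
mkdir -p pics
python3 - <<'E'
from rig import state, optics
import cv2,numpy as np
np.set_printoptions(precision=4,suppress=True)
s=state();print(s)
for n in ("scene","top","wrist"):
    ci=optics.camera_info(n);print(n,ci)
    cv2.imwrite(f"pics/{n}0.png",optics.snapshot(n))
print(state()["time"])
E
```

```text
{'time': 0.0, 'joint_positions': array([ 0.973 ,  0.3427,  1.5251,  0.    ,  1.2754, -0.146 ]), 'joint_velocities': array([ 0.001 ,  0.0006, -0.0018,  0.001 ,  0.0007, -0.0005]), 'tau': array([  0.002 , -43.1251, -24.4217,   0.072 ,   0.056 ,  -0.0002]), 'tool_pos': array([0.2289, 0.4719, 0.1878]), 'tool_rot': array([ 0.5988, -0.3755,  0.5998,  0.3751]), 'contact_force': array([ 0.001 ,  0.4491, -0.7684]), 'moment': array([-0.0462,  0.0023, -0.0617]), 'grip_width': 0.09226743404872488}
scene {'fx': 571.5711327924513, 'fy': 571.5711327924513, 'cx': 319.75751361723405, 'cy': 245.89937511838073, 'world_to_cam': array([[ 0.6343, -0.7727, -0.0239, -0.4123],
       [-0.3764, -0.2816, -0.8826,  0.3873],
       [ 0.6753,  0.5688, -0.4694,  1.213 ],
       [ 0.    ,  0.    ,  0.    ,  1.    ]])}
top {'fx': 526.9566949291961, 'fy': 526.9566949291961, 'cx': 320.95647541225276, 'cy': 242.43952519422558, 'world_to_cam': array([[-0.0134, -0.9999,  0.0041, -0.0748],
       [-0.9733,  0.0121, -0.2293,  0.6478],
       [ 0.2292, -0.0071, -0.9733,  1.3675],
       [ 0.    ,  0.    ,  0.    ,  1.    ]])}
wrist {'fx': 371.64829954431775, 'fy': 371.64829954431775, 'cx': 318.20086442320326, 'cy': 240.73085133956542, 'world_to_cam': array([[ 0.4359,  0.9   , -0.0014, -0.5246],
       [ 0.866 , -0.419 ,  0.2729, -0.0359],
       [ 0.245 , -0.1202, -0.962 ,  0.3899],
       [ 0.    ,  0.    ,  0.    ,  1.    ]])}
0.15
```

View pics/scene0.png

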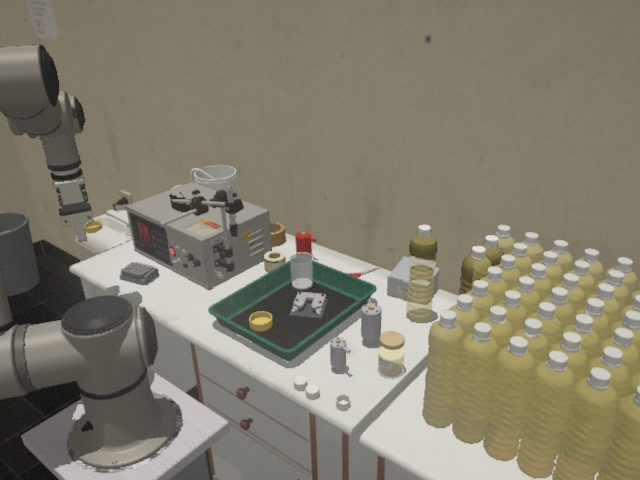

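View pics/top0.png

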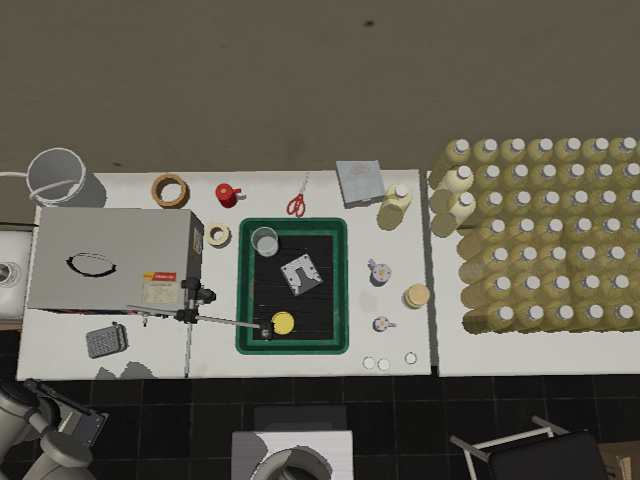

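View pics/wrist0.png

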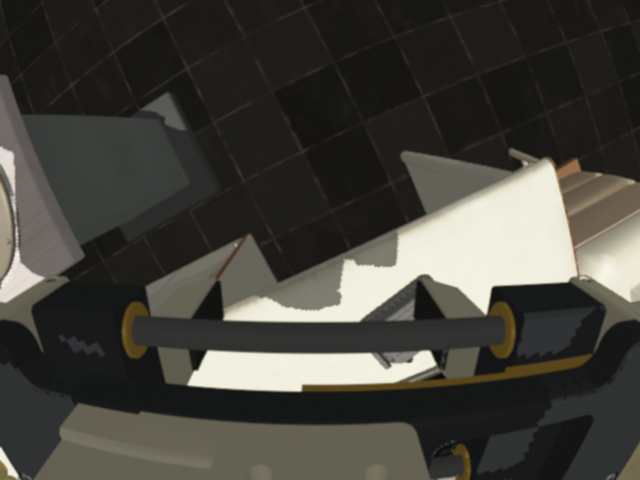

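The top view shows the block at (300,275), the larger unit at (380,271), the smaller at (382,324), the cap at (283,323) and the beaker at (265,240). The boom clamp is at (266,329). I'll zoom in next.

Run:
```python
import cv2
t=cv2.imread("pics/top0.png");s=cv2.imread("pics/scene0.png")
cv2.imwrite("pics/tz1.png",cv2.resize(t[225:355,240:440],None,fx=4,fy=4,interpolation=cv2.INTER_CUBIC))
cv2.imwrite("pics/sz1.png",cv2.resize(s[245:395,205:405],None,fx=4,fy=4,interpolation=cv2.INTER_CUBIC))
```

```text
(no output)
```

View pics/tz1.png

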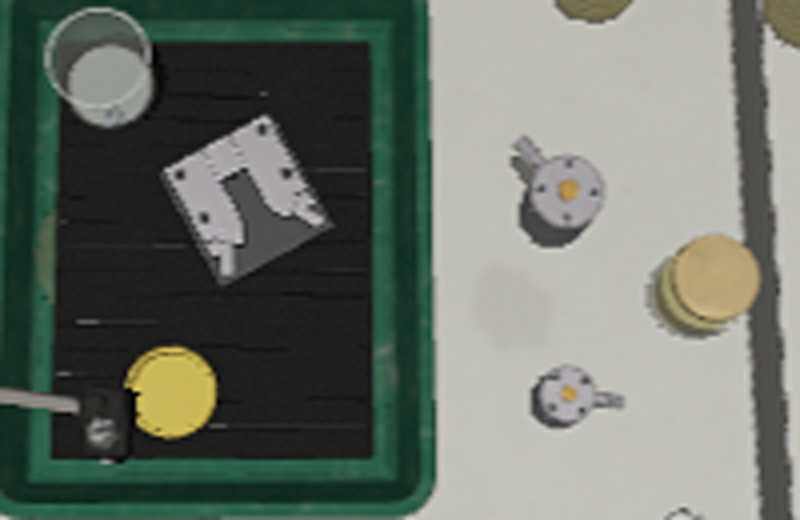

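View pics/sz1.png

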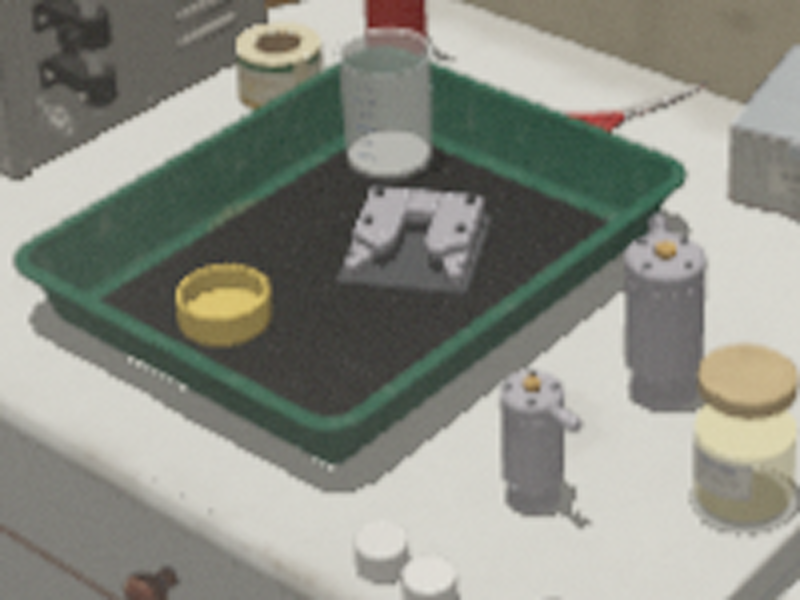

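```bash
cat > h.py <<'E'
import numpy as np,cv2
np.set_printoptions(precision=4,suppress=True)
def ray(ci,u,v):
    T=np.array(ci["world_to_cam"]);R=T[:3,:3];c=-R.T@T[:3,3]
    x=(u-ci["cx"])/ci["fx"];y=(v-ci["cy"])/ci["fy"]
    d=np.array([x,y,1.])
    return c,R.T@d/np.linalg.norm(d)
def wray(ci,u,v):
    T=np.array(ci["world_to_cam"]);R=T[:3,:3];c=-R.T@T[:3,3]
    x=(u-ci["cx"])/ci["fx"];y=(v-ci["cy"])/ci["fy"];r=np.hypot(x,y)
    d=np.array([np.sin(r)*x/max(r,1e-9),np.sin(r)*y/max(r,1e-9),np.cos(r)])
    return c,R.T@d
def onz(cr,z):
    c,d=cr;return c+d*(z-c[2])/d[2]
def proj(ci,p):
    T=np.array(ci["world_to_cam"]);q=T[:3,:3]@np.array(p)+T[:3,3]
    return np.array([ci["cx"]+ci["fx"]*q[0]/q[2],ci["cy"]+ci["fy"]*q[1]/q[2]])
def wproj(ci,p):
    T=np.array(ci["world_to_cam"]);q=T[:3,:3]@np.array(p)+T[:3,3]
    rho=np.hypot(q[0],q[1]);th=np.arctan2(rho,q[2])
    return np.array([ci["cx"]+ci["fx"]*th*q[0]/rho,ci["cy"]+ci["fy"]*th*q[1]/rho])
def two(a,b):
    A=[];B=[]
    for c,d in (a,b):
        P=np.eye(3)-np.outer(d,d);A.append(P);B.append(P@c)
    return np.linalg.lstsq(np.vstack(A),np.hstack(B),rcond=None)[0]
E
python3 - <<'E'
from h import *
from rig import optics
T=optics.camera_info("top");S=optics.camera_info("scene")
t=cv2.imread("pics/top0.png");s=cv2.imread("pics/scene0.png")
def brass(im,x0,x1,y0,y1):
    h=cv2.cvtColor(im,cv2.COLOR_BGR2HSV)
    m=cv2.inRange(h,(8,90,90),(30,255,255))[y0:y1,x0:x1]
    w=(h[y0:y1,x0:x1,1].astype(float)-60).clip(0)*(cv2.dilate(m,np.ones((3,3)))>0)
    ys,xs=np.mgrid[y0:y1,x0:x1];return np.array([(xs*w).sum()/w.sum(),(ys*w).sum()/w.sum()]),(m>0).sum()
for nm,tb,sb,z in (("large",(374,390,262,282),(364,378,300,314),.110),("small",(375,390,315,332),(332,344,336,346),.092)):
    a,na=brass(t,*tb);b,nb=brass(s,*sb)
    print(nm,a,na,b,nb,two(ray(T,*a),ray(S,*b)),onz(ray(T,*a),z),onz(ray(S,*b),z))
f=lambda u,v,X0=240,Y0=225:(X0+(u+.5)/4-.5,Y0+(v+.5)/4-.5)
g=lambda u,v:f(u,v,205,245)
print("stubtip",onz(ray(T,*f(518,142)),.096), onz(ray(S,*g(660,213)),.1))
for n,p,z in (("BL",(162,172),.035),("BR",(266,115),.035),("FR",(335,226),.014),("FL",(222,286),.014)):
    print(n,onz(ray(T,*f(*p)),z))
for n,p,z in (("BL",(370,187),.035),("BR",(485,196),.035),("FR",(467,291),.014),("FL",(338,281),.014)):
    print("s",n,onz(ray(S,*g(*p)),z))
for n,p in (("tl",(60,42)),("tr",(371,42)),("br",(371,459)),("bl",(53,459))): print("liner",n,onz(ray(T,*f(*p)),.008))
print("cap",onz(ray(T,*f(172,392)),.022),"jar",onz(ray(T,*f(715,278)),.094),"beaker",onz(ray(T,*f(98,55)),.09))
print("boom",onz(ray(T,*f(103,420)),.365))
E
```

```text
large [381.6074 271.922 ] 18 [371.1126 307.1257] 16 [ 0.5571 -0.2422  0.1085] [ 0.5567 -0.2418  0.11  ] [ 0.5555 -0.2436  0.11  ]
small [381.8358 322.968 ] 9 [337.6509 340.5418] 11 [ 0.4254 -0.2403  0.0857] [ 0.4247 -0.2393  0.092 ] [ 0.4193 -0.2455  0.092 ]
stubtip [ 0.5916 -0.2114  0.096 ] [ 0.5997 -0.2085  0.1   ]
BL [0.5856 0.0311 0.035 ]
BR [ 0.6253 -0.0415  0.035 ]
FR [ 0.5495 -0.089   0.014 ]
FL [ 0.5082 -0.0095  0.014 ]
s BL [0.5857 0.0285 0.035 ]
s BR [ 0.6256 -0.0432  0.035 ]
s FR [ 0.5523 -0.0863  0.014 ]
s FL [ 0.5084 -0.0097  0.014 ]
liner tl [0.6866 0.1069 0.008 ]
liner tr [ 0.6838 -0.1169  0.008 ]
liner br [ 0.3883 -0.1114  0.008 ]
liner bl [0.3912 0.1071 0.008 ]
cap [0.4347 0.0246 0.022 ] jar [ 0.4988 -0.3387  0.094 ] beaker [0.6566 0.0709 0.09  ]
boom [0.3927 0.0376 0.365 ]
```

```bash
cat >> h.py <<'E'
from scipy.spatial.transform import Rotation as Rn
def tool(s): 
    q=s["tool_rot"];return Rn.from_quat([q[1],q[2],q[3],q[0]]).as_matrix()
E
python3 - <<'E'
from h import *
from rig import optics,state
s=state();R=tool(s);print(R)
print("jaw deg",np.degrees(np.arctan2(R[1,2],R[0,2])))
d=np.array([.5565,-.2425,.5])-s["tool_pos"];print(R.T@[0,0,d[2]],R.T@[d[0],d[1],0])
T=optics.camera_info("top");S=optics.camera_info("scene")
print("bottle",onz(ray(T,401,190),.269),onz(ray(S,425,231),.269),two(ray(T,401,190),ray(S,425,231)))
ci=optics.camera_info("wrist");W=np.array(ci["world_to_cam"]);c=-W[:3,:3].T@W[:3,3]
print("cam in tool",R.T@(c-s["tool_pos"]),R.T@W[:3,:3].T)
# stand/boom in the two views: project guesses
for p in ([.42,.24,.365],[.42,.24,0],[.42,.24,.45],[.393,.038,.365]): print(p,proj(T,p),proj(S,p))
E
```

```text
[[-0.0006 -0.8997  0.4365]
 [-0.001   0.4365  0.8997]
 [-1.      0.0002 -0.0011]]
jaw deg 64.11867320783767
[-0.312   0.     -0.0004] [ 0.0005 -0.6066 -0.4999]
bottle [ 0.729  -0.2772  0.269 ] [ 0.7131 -0.2909  0.269 ] [ 0.7333 -0.2795  0.2573]
cam in tool [-0.1962  0.0722  0.0003] [[ 0.0001 -0.2731  0.962 ]
 [ 0.0007 -0.962  -0.2731]
 [ 1.      0.0006  0.0001]]
[0.42, 0.24, 0.365] [169.0935 317.7583] [186.7663 183.1487]
[0.42, 0.24, 0] [205.4577 329.6229] [203.7783 302.4823]
[0.42, 0.24, 0.45] [157.0031 313.8136] [182.2161 151.2302]
[0.393, 0.038, 0.365] [265.1919 329.4775] [233.2209 205.7001]
```

Run:
```python
import cv2
s=cv2.imread("pics/scene0.png")
cv2.imwrite("pics/sz2.png",cv2.resize(s[150:300,120:320],None,fx=4,fy=4,interpolation=cv2.INTER_CUBIC))
```

```text
(no output)
```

View pics/sz2.png

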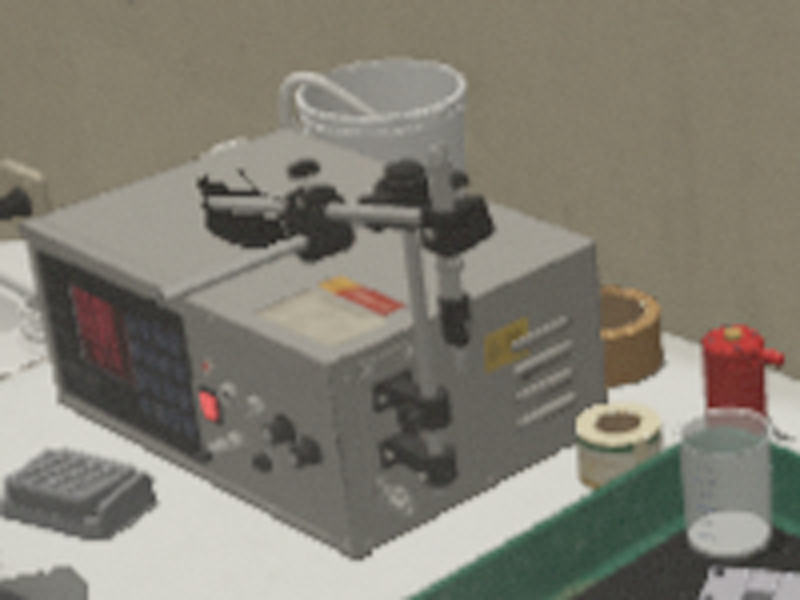

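The stand's top is below about 0.4 m, so I lift to z≈0.52 before crossing.

Emit:
jog_arm(
  rows=[
    {"tx": -0.041},
    {"tx": -0.041},
    {"tx": -0.041},
    {"tx": -0.041},
    {"tx": -0.041},
    {"tx": -0.041},
    {"tx": -0.041},
    {"tx": -0.041},
    {},
  ],
)

```text
schema error: expected keys wx, wy, wz, tx, ty, tz, fingers
```

Emit:
jog_arm(
  rows=[
    {"wx": 0,"wy": 0,"wz": 0,"tx": -0.041,"ty": 0,"tz": 0,"fingers": 0.09},
    {"wx": 0,"wy": 0,"wz": 0,"tx": -0.041,"ty": 0,"tz": 0,"fingers": 0.09},
    {"wx": 0,"wy": 0,"wz": 0,"tx": -0.041,"ty": 0,"tz": 0,"fingers": 0.09},
    {"wx": 0,"wy": 0,"wz": 0,"tx": -0.041,"ty": 0,"tz": 0,"fingers": 0.09},
    {"wx": 0,"wy": 0,"wz": 0,"tx": -0.041,"ty": 0,"tz": 0,"fingers": 0.09},
    {"wx": 0,"wy": 0,"wz": 0,"tx": -0.041,"ty": 0,"tz": 0,"fingers": 0.09},
    {"wx": 0,"wy": 0,"wz": 0,"tx": -0.041,"ty": 0,"tz": 0,"fingers": 0.09},
    {"wx": 0,"wy": 0,"wz": 0,"tx": -0.041,"ty": 0,"tz": 0,"fingers": 0.09},
  ],
)

```text
time: 0.82
tool_pos: [0.2286, 0.4715, 0.5186]
tool_rot: [0.599, -0.375, 0.599, 0.375]
contact_force: [1.9, 2.2, 0.9]
grip_width: 0.0901
```

Emit:
jog_arm(
  rows=[
    {"wx": 0,"wy": 0,"wz": 0,"tx": 0,"ty": -0.03,"tz": -0.025,"fingers": 0.09},
    {"wx": 0,"wy": 0,"wz": 0,"tx": 0,"ty": -0.03,"tz": -0.025,"fingers": 0.09},
    {"wx": 0,"wy": 0,"wz": 0,"tx": 0,"ty": -0.03,"tz": -0.025,"fingers": 0.09},
    {"wx": 0,"wy": 0,"wz": 0,"tx": 0,"ty": -0.03,"tz": -0.025,"fingers": 0.09},
    {"wx": 0,"wy": 0,"wz": 0,"tx": 0,"ty": -0.03,"tz": -0.025,"fingers": 0.09},
    {"wx": 0,"wy": 0,"wz": 0,"tx": 0,"ty": -0.03,"tz": -0.025,"fingers": 0.09},
    {"wx": 0,"wy": 0,"wz": 0,"tx": 0,"ty": -0.03,"tz": -0.025,"fingers": 0.09},
    {"wx": 0,"wy": 0,"wz": 0,"tx": 0,"ty": -0.03,"tz": -0.025,"fingers": 0.09},
    {"wx": 0,"wy": 0,"wz": 0,"tx": 0,"ty": -0.03,"tz": -0.025,"fingers": 0.09},
    {"wx": 0,"wy": 0,"wz": 0,"tx": 0,"ty": -0.03,"tz": -0.025,"fingers": 0.09},
    {"wx": 0,"wy": 0,"wz": 0,"tx": 0,"ty": -0.03,"tz": -0.025,"fingers": 0.09},
    {"wx": 0,"wy": 0,"wz": 0,"tx": 0,"ty": -0.03,"tz": -0.025,"fingers": 0.09},
    {"wx": 0,"wy": 0,"wz": 0,"tx": 0,"ty": -0.03,"tz": -0.025,"fingers": 0.09},
    {"wx": 0,"wy": 0,"wz": 0,"tx": 0,"ty": -0.03,"tz": -0.025,"fingers": 0.09},
    {"wx": 0,"wy": 0,"wz": 0,"tx": 0,"ty": -0.03,"tz": -0.025,"fingers": 0.09},
    {"wx": 0,"wy": 0,"wz": 0,"tx": 0,"ty": -0.03,"tz": -0.025,"fingers": 0.09},
    {"wx": 0,"wy": 0,"wz": 0,"tx": 0,"ty": -0.03,"tz": -0.025,"fingers": 0.09},
  ],
)

```text
time: 2.23
tool_pos: [0.5027, -0.1346, 0.5164]
tool_rot: [0.599, -0.375, 0.599, 0.375]
contact_force: [0.7, 1.1, 0.6]
grip_width: 0.0902
```

Emit:
jog_arm(
  rows=[
    {"wx": 7,"wy": 0,"wz": 0,"tx": 0,"ty": 0,"tz": 0,"fingers": 0.09},
    {"wx": 7,"wy": 0,"wz": 0,"tx": 0,"ty": 0,"tz": 0,"fingers": 0.09},
    {"wx": 7,"wy": 0,"wz": 0,"tx": 0,"ty": 0,"tz": 0,"fingers": 0.09},
    {"wx": 7,"wy": 0,"wz": 0,"tx": 0,"ty": 0,"tz": 0,"fingers": 0.09},
    {"wx": 7,"wy": 0,"wz": 0,"tx": 0,"ty": 0,"tz": 0,"fingers": 0.09},
    {"wx": 7,"wy": 0,"wz": 0,"tx": 0,"ty": 0,"tz": 0,"fingers": 0.09},
    {"wx": 7,"wy": 0,"wz": 0,"tx": 0,"ty": 0,"tz": 0,"fingers": 0.09},
    {"wx": 7,"wy": 0,"wz": 0,"tx": 0,"ty": 0,"tz": 0,"fingers": 0.09},
    {"wx": 7,"wy": 0,"wz": 0,"tx": 0,"ty": 0,"tz": 0,"fingers": 0.09},
    {"wx": 7,"wy": 0,"wz": 0,"tx": 0,"ty": 0,"tz": 0,"fingers": 0.09},
    {"wx": 7,"wy": 0,"wz": 0,"tx": 0,"ty": 0,"tz": 0,"fingers": 0.09},
    {"wx": 7,"wy": 0,"wz": 0,"tx": 0,"ty": 0,"tz": 0,"fingers": 0.09},
    {"wx": 7,"wy": 0,"wz": 0,"tx": 0,"ty": 0,"tz": 0,"fingers": 0.09},
    {"wx": 7,"wy": 0,"wz": 0,"tx": 0,"ty": 0,"tz": 0,"fingers": 0.09},
    {"wx": 7,"wy": 0,"wz": 0,"tx": 0,"ty": 0,"tz": 0,"fingers": 0.09},
    {"wx": 7,"wy": 0,"wz": 0,"tx": 0,"ty": 0,"tz": 0,"fingers": 0.09},
    {"wx": 7,"wy": 0,"wz": 0,"tx": 0,"ty": 0,"tz": 0,"fingers": 0.09},
    {"wx": 6,"wy": 0,"wz": 0,"tx": 0,"ty": 0,"tz": 0,"fingers": 0.09},
    {"wx": 0,"wy": 0,"wz": 0,"tx": 0,"ty": 0,"tz": 0,"fingers": 0.09},
  ],
)

```text
time: 3.82
tool_pos: [0.5025, -0.1327, 0.5162]
tool_rot: [0.609, 0.359, 0.609, -0.359]
contact_force: [0.4, 0.4, 0.0]
grip_width: 0.09
```

Run:
```python
from h import *
from rig import optics,state
s=state();R=tool(s);print(s["time"],s["tool_pos"],s["joint_positions"]);print("jaw deg",np.degrees(np.arctan2(R[1,2],R[0,2])),R)
import json
ci=optics.camera_info("wrist");json.dump({k:np.array(v).tolist() for k,v in ci.items()},open("w1.json","w"))
cv2.imwrite("pics/w1.png",optics.snapshot("wrist"))
```

```text
3.8167 [ 0.5025 -0.1327  0.5162] [-0.4058  0.3506  0.6254  0.      2.1662  0.6606]
jaw deg -61.09958015743159 [[-0.0005  0.8755  0.4833]
 [ 0.0003  0.4833 -0.8755]
 [-1.     -0.0003 -0.0005]]
```

View pics/w1.png

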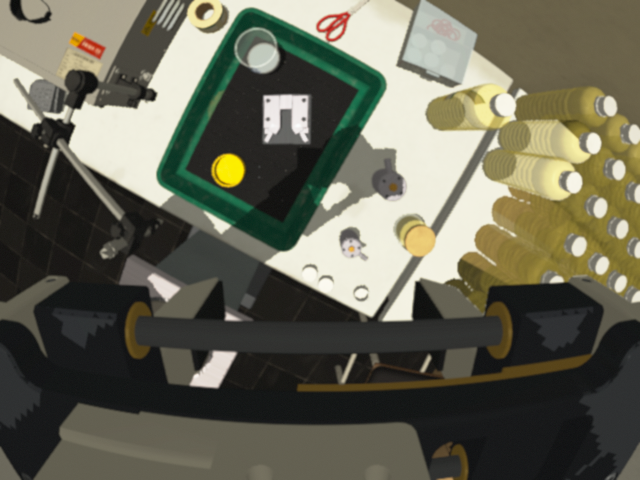

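Block is at (287,118) and square to the image, so yaw ≈29° is right. The larger unit is at (388,185).

Run:
```python
import cv2
s=cv2.imread("pics/w1.png")
cv2.imwrite("pics/w1z.png",cv2.resize(s[80:210,250:420],None,fx=4.5,fy=4.5,interpolation=cv2.INTER_CUBIC))
```

```text
(no output)
```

View pics/w1z.png

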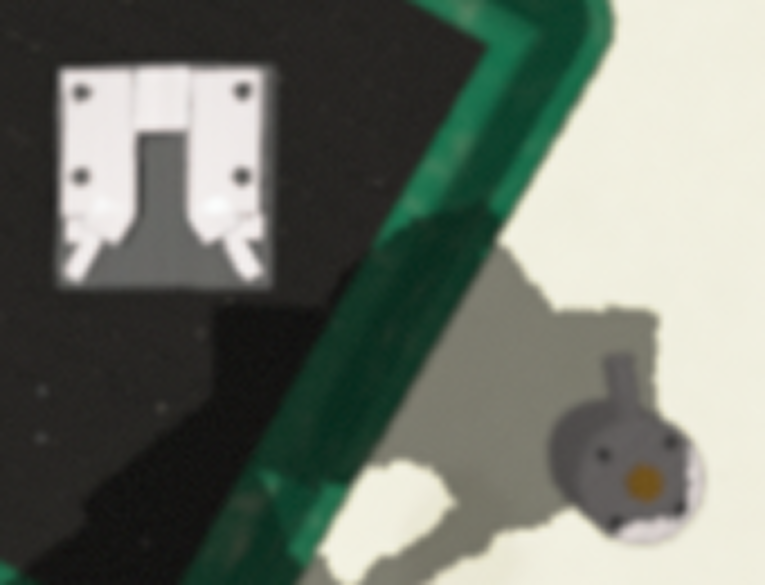

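Run:
```python
from h import *
import json
ci=json.load(open("w1.json"))
f=lambda u,v:(250+(u+.5)/4.5-.5,80+(v+.5)/4.5-.5)
P={}
for n,p,z in (("BL",(58,67),.035),("BR",(266,67),.035),("FL",(55,287),.014),("FR",(272,287),.014),("JL",(137,170),.035),("JR",(188,170),.035),("stopL",(137,131),.035),("stopR",(188,131),.035),("hex",(645,482),.110),("tip",(619,357),.096),("cap",(-10,0),.022)):
    P[n]=onz(wray(ci,*f(*p)),z);print(n,P[n])
b=(P["BL"]+P["BR"])/2;fr=(P["FL"]+P["FR"])/2;d=b-fr;print(b,fr,np.hypot(*d[:2]),np.degrees(np.arctan2(d[1],d[0])))
e=P["BL"]-P["BR"];print("ang",np.degrees(np.arctan2(e[1],e[0]))-90, np.linalg.norm(e))
e=P["FL"]-P["FR"];print("ang",np.degrees(np.arctan2(e[1],e[0]))-90, np.linalg.norm(e))
u=np.array([np.cos(np.radians(29)),np.sin(np.radians(29)),0])
print("seat from back",b-.04*u,"from front",fr+.054*u,"gap mid",(P["JL"]+P["JR"])/2)
g=(P["JL"]+P["JR"])/2; v=np.array([-u[1],u[0],0])
print("lateral: gap",g@v,"back",b@v,"front",fr@v)
t=P["tip"]-P["hex"];print(np.degrees(np.arctan2(t[1],t[0])),np.hypot(*t[:2]))
```

```text
BL [0.5903 0.0298 0.035 ]
BR [ 0.6289 -0.0441  0.035 ]
FL [ 0.5086 -0.0094  0.014 ]
FR [ 0.5512 -0.0891  0.014 ]
JL [ 0.5678 -0.0189  0.035 ]
JR [ 0.5773 -0.037   0.035 ]
stopL [ 0.5818 -0.0113  0.035 ]
stopR [ 0.5913 -0.0294  0.035 ]
hex [ 0.5588 -0.2433  0.11  ]
tip [ 0.5941 -0.2141  0.096 ]
cap [0.6031 0.0715 0.022 ]
[ 0.6096 -0.0071  0.035 ] [ 0.5299 -0.0493  0.014 ] 0.09012639152579481 27.85430976407869
ang 27.616356962826472 0.08339902269950665
ang 28.0773879688291 0.09039879743111849
seat from back [ 0.5746 -0.0265  0.035 ] from front [ 0.5771 -0.0231  0.014 ] gap mid [ 0.5726 -0.0279  0.035 ]
lateral: gap -0.3020252879278423 back -0.3017907398729104 front -0.29998868662052297
39.640627327750224 0.04578374815313055
```

Emit:
jog_arm(
  rows=[
    {"wx": 0,"wy": 0,"wz": 0,"tx": 0,"ty": -0.005,"tz": 0.03,"fingers": 0.09},
    {"wx": 0,"wy": 0,"wz": 0,"tx": 0,"ty": 0,"tz": 0.031,"fingers": 0.09},
    {"wx": 0,"wy": 0,"wz": 0,"tx": 0,"ty": 0,"tz": 0.031,"fingers": 0.09},
    {"wx": 0,"wy": 0,"wz": 0,"tx": 0,"ty": 0,"tz": 0.031,"fingers": 0.09},
    {"wx": 0,"wy": 0,"wz": 0,"tx": 0.04,"ty": 0,"tz": 0,"fingers": 0.09},
    {"wx": 0,"wy": 0,"wz": 0,"tx": 0.04,"ty": 0,"tz": 0,"fingers": 0.09},
    {"wx": 0,"wy": 0,"wz": 0,"tx": 0.04,"ty": 0,"tz": 0,"fingers": 0.09},
    {"wx": 0,"wy": 0,"wz": 0,"tx": 0.04,"ty": 0,"tz": 0,"fingers": 0.09},
    {"wx": 0,"wy": 0,"wz": 0,"tx": 0.04,"ty": 0,"tz": 0,"fingers": 0.09},
    {"wx": 0,"wy": 0,"wz": 0,"tx": 0.04,"ty": 0,"tz": 0,"fingers": 0.09},
    {"wx": 0,"wy": 0,"wz": 0,"tx": 0.04,"ty": 0,"tz": 0,"fingers": 0.09},
    {"wx": 0,"wy": 0,"wz": 0,"tx": 0,"ty": 0,"tz": 0,"fingers": 0.09},
    {"wx": 0,"wy": 0,"wz": 0,"tx": 0,"ty": 0,"tz": 0,"fingers": 0.09},
  ],
)

```text
time: 4.95
tool_pos: [0.5569, -0.2369, 0.269]
tool_rot: [0.609, 0.358, 0.611, -0.358]
contact_force: [0.1, -0.2, 1.7]
grip_width: 0.0901
```

Run:
```python
from h import *
from rig import optics,state
s=state();R=tool(s);print(s["time"],s["tool_pos"],s["joint_positions"])
import json
ci=optics.camera_info("wrist");json.dump({k:np.array(v).tolist() for k,v in ci.items()},open("w2.json","w"))
im=optics.snapshot("wrist");cv2.imwrite("pics/w2.png",im)
h=cv2.cvtColor(im,cv2.COLOR_BGR2HSV)
m=cv2.inRange(h,(8,110,50),(25,255,255));m[265:]=0
n,l,st,c=cv2.connectedComponentsWithStats(m)
for i in range(1,n):
    if st[i,4]>15: print(st[i],c[i],onz(wray(ci,*c[i]),.110))
print("tcp px",wproj(ci,s["tool_pos"]))
```

```text
4.95 [ 0.5569 -0.2369  0.269 ] [-0.5289  0.4561  1.1294  0.0002  1.5602  0.5315]
[ 0  0  7 15 58] [1.9483 4.7931] [0.6099 0.2596 0.11  ]
[494  20  24  14 140] [505.9786  25.8143] [ 0.8299 -0.3064  0.11  ]
[448  36   9   8  20] [452.55  39.85] [ 0.7776 -0.265   0.11  ]
[ 395   44   94   76 2218] [432.023   85.3386] [ 0.7237 -0.2698  0.11  ]
[ 523   49  117  114 5954] [598.733   91.4451] [ 0.8485 -0.4446  0.11  ]
[427  77   4  10  21] [428.8095  81.5238] [ 0.7252 -0.2652  0.11  ]
[491  82  34  31 422] [509.455   95.9479] [ 0.7642 -0.3455  0.11  ]
[426  94   7   8  20] [428.95  97.4 ] [ 0.7114 -0.2731  0.11  ]
[496 151 136  26 590] [563.4627 161.2186] [ 0.7466 -0.4421  0.11  ]
[  84  164   46   50 1061] [105.1423 187.9661] [ 0.4726 -0.0205  0.11  ]
[490 184  14  15  40] [496.    193.075] [ 0.6694 -0.3863  0.11  ]
[319 209  13  14 139] [324.8993 215.8849] [ 0.559  -0.2437  0.11  ]
[ 495  210  145   55 4557] [559.5561 246.1523] [ 0.6658 -0.4984  0.11  ]
[368 263   8   2  16] [371.5 263.5] [ 0.5394 -0.3095  0.11  ]
tcp px [316.3054 272.996 ]
```

View pics/w2.png

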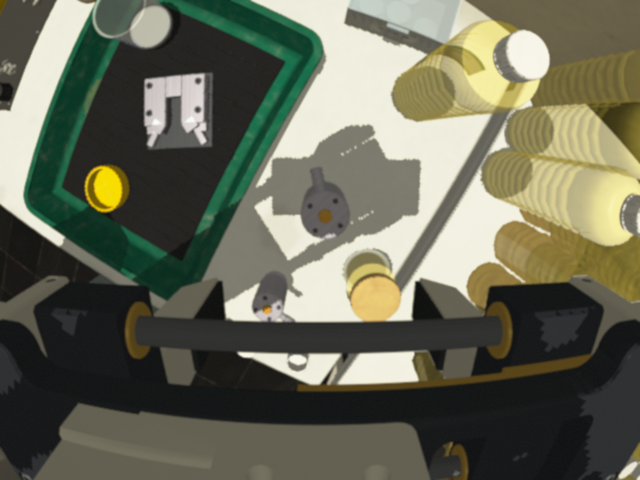

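Emit:
jog_arm(
  rows=[
    {"wx": 0,"wy": 0,"wz": 0,"tx": 0.03,"ty": -0.002,"tz": 0.006,"fingers": 0.09},
    {"wx": 0,"wy": 0,"wz": 0,"tx": 0.04,"ty": 0,"tz": 0,"fingers": 0.09},
    {"wx": 0,"wy": 0,"wz": 0,"tx": 0.04,"ty": 0,"tz": 0,"fingers": 0.09},
    {"wx": 0,"wy": 0,"wz": 0,"tx": 0.04,"ty": 0,"tz": 0,"fingers": 0.09},
    {"wx": 0,"wy": 0,"wz": 0,"tx": 0.03,"ty": 0,"tz": 0,"fingers": 0.09},
    {"wx": 0,"wy": 0,"wz": 0,"tx": 0.02,"ty": 0,"tz": 0,"fingers": 0.09},
    {"wx": 0,"wy": 0,"wz": 0,"tx": 0.009,"ty": 0,"tz": 0,"fingers": 0.09},
    {"wx": 0,"wy": 0,"wz": 0,"tx": 0,"ty": 0,"tz": 0,"fingers": 0.09},
    {"wx": 0,"wy": 0,"wz": 0,"tx": 0,"ty": 0,"tz": 0,"fingers": 0.09},
    {"wx": 0,"wy": 0,"wz": 0,"tx": 0,"ty": 0,"tz": 0,"fingers": 0.09},
  ],
)

```text
time: 5.83
tool_pos: [0.5611, -0.2449, 0.0641]
tool_rot: [0.612, 0.358, 0.608, -0.358]
contact_force: [0.7, 0.3, -0.3]
grip_width: 0.0899
```

Run:
```python
from h import *
from rig import optics,state
s=state();R=tool(s);print(s["time"],s["tool_pos"],s["contact_force"],s["joint_positions"]);print(R)
im=optics.snapshot("wrist");cv2.imwrite("pics/w3.png",im)
```

```text
5.8333 [ 0.5611 -0.2449  0.0641] [ 0.6826  0.2854 -0.3357] [-0.5367  0.6111  1.4414  0.0002  1.0831  0.5256]
[[ 0.0052  0.8735  0.4868]
 [-0.0029  0.4868 -0.8735]
 [-1.      0.0032  0.0051]]
```

View pics/w3.png

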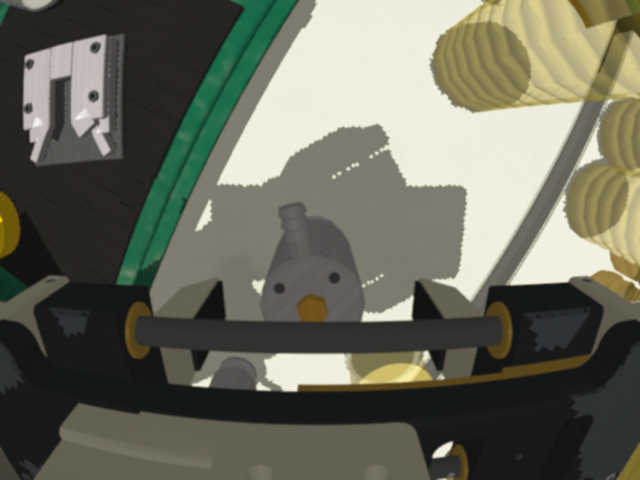

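Unit stands centred between the fingers (hexagon at (313,308)). I'll close the gripper.

Emit:
jog_arm(
  rows=[
    {"wx": 0,"wy": 0,"wz": 0,"tx": 0,"ty": 0,"tz": 0,"fingers": 0.04},
    {"wx": 0,"wy": 0,"wz": 0,"tx": 0,"ty": 0,"tz": 0,"fingers": 0.04},
    {"wx": 0,"wy": 0,"wz": 0,"tx": 0,"ty": 0,"tz": 0,"fingers": 0.04},
    {"wx": 0,"wy": 0,"wz": 0,"tx": 0,"ty": 0,"tz": 0,"fingers": 0.04},
    {"wx": 0,"wy": 0,"wz": 0,"tx": 0,"ty": 0,"tz": 0,"fingers": 0.04},
    {"wx": 0,"wy": 0,"wz": 0,"tx": 0,"ty": 0,"tz": 0,"fingers": 0.04},
    {"wx": 0,"wy": 0,"wz": 0,"tx": 0,"ty": 0,"tz": 0,"fingers": 0.04},
    {"wx": 0,"wy": 0,"wz": 0,"tx": 0,"ty": 0,"tz": 0,"fingers": 0.04},
    {"wx": 0,"wy": 0,"wz": 0,"tx": 0,"ty": 0,"tz": 0,"fingers": 0.04},
    {"wx": 0,"wy": 0,"wz": 0,"tx": 0,"ty": 0,"tz": 0,"fingers": 0.04},
  ],
  newtons=40,
)

```text
time: 6.72
tool_pos: [0.5588, -0.2435, 0.061]
tool_rot: [0.61, 0.358, 0.61, -0.358]
contact_force: [-0.6, 0.7, 0.8]
grip_width: 0.0477
```

Emit:
jog_arm(
  rows=[
    {"wx": 0,"wy": 0,"wz": 0,"tx": -0.01,"ty": 0,"tz": 0,"fingers": 0.04},
    {"wx": 0,"wy": 0,"wz": 0,"tx": -0.02,"ty": 0,"tz": 0,"fingers": 0.04},
    {"wx": 0,"wy": 0,"wz": 0,"tx": -0.03,"ty": 0,"tz": 0,"fingers": 0.04},
    {"wx": 0,"wy": 0,"wz": 0,"tx": -0.03,"ty": 0,"tz": 0,"fingers": 0.04},
    {"wx": 0,"wy": 0,"wz": 0,"tx": -0.02,"ty": 0,"tz": 0,"fingers": 0.04},
    {"wx": 0,"wy": 0,"wz": 0,"tx": -0.01,"ty": 0,"tz": 0,"fingers": 0.04},
    {"wx": 0,"wy": 0,"wz": 0,"tx": 0,"ty": 0,"tz": 0,"fingers": 0.04},
    {"wx": 0,"wy": 0,"wz": 0,"tx": 0,"ty": 0,"tz": 0,"fingers": 0.04},
    {"wx": 0,"wy": 0,"wz": 0,"tx": 0,"ty": 0,"tz": 0,"fingers": 0.04},
    {"wx": 0,"wy": 0,"wz": 0,"tx": 0,"ty": 0,"tz": 0,"fingers": 0.04},
  ],
)

```text
time: 7.55
tool_pos: [0.5579, -0.2431, 0.1789]
tool_rot: [0.608, 0.358, 0.611, -0.358]
contact_force: [-0.2, -0.5, -5.0]
grip_width: 0.0479
```

Run:
```python
from h import *
from rig import optics,state
s=state();R=tool(s);print(s["time"],s["tool_pos"],s["contact_force"],s["moment"],s["grip_width"]);print(R)
ci=optics.camera_info("wrist")
im=optics.snapshot("wrist");cv2.imwrite("pics/w4.png",im)
sc=optics.snapshot("scene");cv2.imwrite("pics/s4.png",cv2.resize(sc[225:375,280:480],None,fx=4,fy=4,interpolation=cv2.INTER_CUBIC))
print(ci["world_to_cam"])
```

```text
7.55 [ 0.5579 -0.2431  0.1789] [-0.2254 -0.4784 -4.9536] [-0.0993  0.1806 -0.0147] 0.04789802631184594
[[-0.0031  0.8737  0.4865]
 [ 0.002   0.4865 -0.8737]
 [-1.     -0.0017 -0.0032]]
[[ 0.4871 -0.8733 -0.0037 -0.4845]
 [-0.839  -0.4691  0.2758  0.3229]
 [-0.2426 -0.1313 -0.9612  0.4846]
 [ 0.      0.      0.      1.    ]]
```

View pics/w4.png

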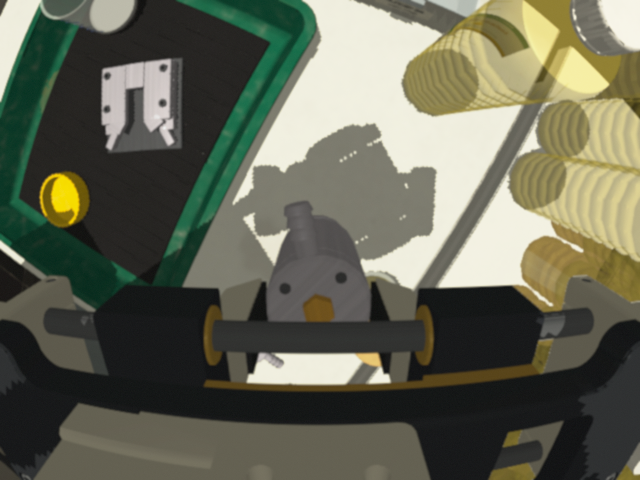

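View pics/s4.png

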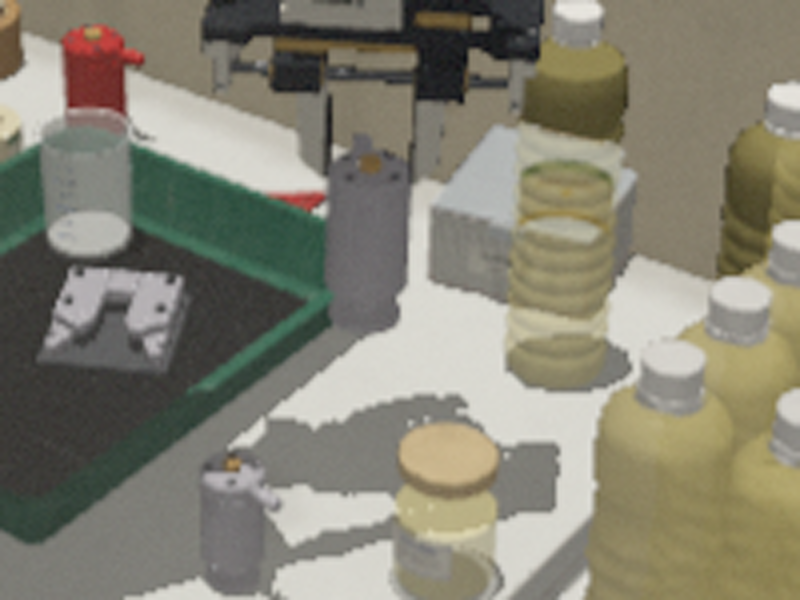

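Emit:
jog_arm(
  rows=[
    {"wx": 0,"wy": 0,"wz": 0,"tx": 0,"ty": 0.003,"tz": -0.015,"fingers": 0.04},
    {"wx": 0,"wy": 0,"wz": 0,"tx": 0,"ty": 0.005,"tz": -0.03,"fingers": 0.04},
    {"wx": 0,"wy": 0,"wz": 0,"tx": 0,"ty": 0.005,"tz": -0.03,"fingers": 0.04},
    {"wx": 0,"wy": 0,"wz": 0,"tx": 0,"ty": 0.005,"tz": -0.03,"fingers": 0.04},
    {"wx": 0,"wy": 0,"wz": 0,"tx": 0,"ty": 0.005,"tz": -0.03,"fingers": 0.04},
    {"wx": 0,"wy": 0,"wz": 0,"tx": 0,"ty": 0.005,"tz": -0.03,"fingers": 0.04},
    {"wx": 0,"wy": 0,"wz": 0,"tx": 0,"ty": 0.004,"tz": -0.018,"fingers": 0.04},
    {"wx": 0,"wy": 0,"wz": 0,"tx": 0,"ty": 0,"tz": 0,"fingers": 0.04},
    {"wx": 0,"wy": 0,"wz": 0,"tx": 0,"ty": 0,"tz": 0,"fingers": 0.04},
    {"wx": 0,"wy": 0,"wz": 0,"tx": 0,"ty": 0,"tz": 0,"fingers": 0.04},
    {"wx": 0,"wy": 0,"wz": 0,"tx": 0,"ty": 0,"tz": 0,"fingers": 0.04},
  ],
)

```text
time: 8.57
tool_pos: [0.4981, -0.069, 0.1808]
tool_rot: [0.61, 0.358, 0.609, -0.359]
contact_force: [0.0, -0.8, -5.4]
grip_width: 0.0482
```

Run:
```python
from h import *
from rig import optics,state
import json
s=state();R=tool(s);print(s["time"],s["tool_pos"],s["contact_force"],s["moment"],s["grip_width"],s["joint_positions"]);print(R)
ci=optics.camera_info("wrist");json.dump({k:np.array(v).tolist() for k,v in ci.items()},open("w5.json","w"))
im=optics.snapshot("wrist");cv2.imwrite("pics/w5.png",im)
```

```text
8.5667 [ 0.4981 -0.069   0.1808] [ 0.01   -0.8285 -5.3821] [-0.0928  0.1572  0.0353] 0.04817057925265323 [-0.2899  0.308   1.5963 -0.0002  1.237   0.7736]
[[ 0.0003  0.874   0.4859]
 [-0.0003  0.4859 -0.874 ]
 [-1.      0.0001  0.0005]]
```

View pics/w5.png

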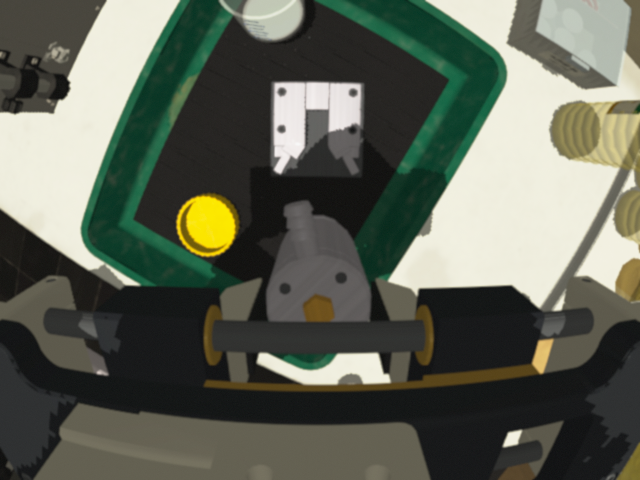

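The block (x 272–362, y 83–176) is straight ahead of the held unit. I'll measure it closely.

Run:
```python
import cv2
s=cv2.imread("pics/w5.png")
cv2.imwrite("pics/w5z.png",cv2.resize(s[75:185,262:372],None,fx=5.4,fy=5.4,interpolation=cv2.INTER_CUBIC))
g=cv2.createCLAHE(4,(4,4)).apply(cv2.cvtColor(s[75:185,262:372],cv2.COLOR_BGR2GRAY))
cv2.imwrite("pics/w5c.png",cv2.resize(g,None,fx=5.4,fy=5.4,interpolation=cv2.INTER_CUBIC))
```

```text
(no output)
```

View pics/w5c.png

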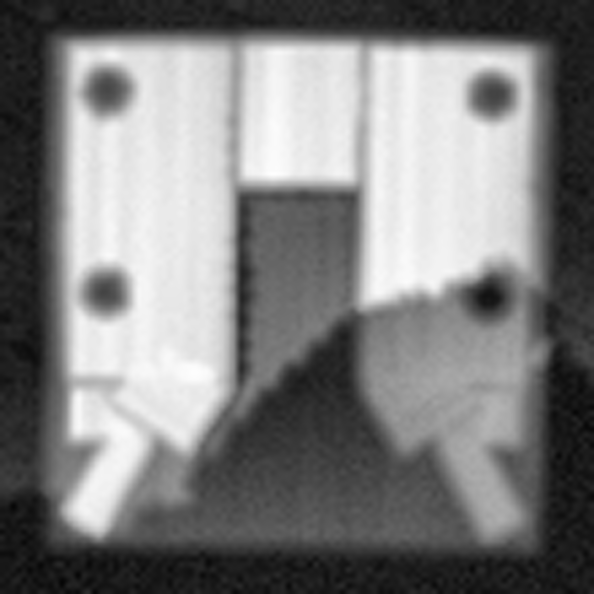

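Run:
```python
from h import *
import json
ci=json.load(open("w5.json"))
f=lambda u,v:(262+(u+.5)/5.4-.5,75+(v+.5)/5.4-.5)
q=lambda u,v,z=.035:onz(wray(ci,*f(u,v)),z)
A,B,C,D=q(107,92),q(492,95),q(106,293),q(488,296)
m1=(A+B)/2;m2=(C+D)/2
an=lambda d:np.degrees(np.arctan2(d[1],d[0]))
print("yaw",an(m1-m2),an(A-B)-90,an(C-D)-90,an(A-C),an(B-D),np.linalg.norm(A-B),np.linalg.norm(A-C))
g=(q(237,250)+q(361,250))/2;g2=(q(238,60)+q(364,60))/2
print("gap",g,g2,np.linalg.norm(q(237,250)-q(361,250)))
back=(q(68,40)+q(540,40))/2;fr=(q(45,552,.014)+q(552,552,.014))/2;print("back",back,"front",fr,an(back-fr),np.linalg.norm((back-fr)[:2]))
y=np.radians(28.8);u=np.array([np.cos(y),np.sin(y),0]);v=np.array([-u[1],u[0],0])
tcp=np.array([.4981,-.069,.18])
for n,p in dict(m1=m1,m2=m2,gap=g,gap2=g2,back=back,fr=fr,stop=q(300,187),tcp=tcp,jb=(q(180,450)+q(405,455))/2).items(): print(n,"along",p@u,"lat",p@v)
```

```text
yaw 28.40349219717595 28.60048931116249 28.603398435164536 28.584681624102547 28.222289593438855 0.06455601700998381 0.0345808282971716
gap [ 0.577 -0.025  0.035] [ 0.6057 -0.0094  0.035 ] 0.02079669937430104
back [ 0.6095 -0.0079  0.035 ] front [ 0.5301 -0.0509  0.014 ] 28.45351973558581 0.09034309448032884
m1 along 0.5207909172051789 lat -0.2998281506823678
m2 along 0.48621234718385553 lat -0.2995888504787674
gap along 0.4935356634611507 lat -0.2998966549263155
gap2 along 0.5262327549472385 lat -0.30005772786808454
back along 0.5303374801302233 lat -0.3005339911689905
fr along 0.4399960375180557 lat -0.2999876698037972
stop along 0.5042795131681665 lat -0.30000879707922434
tcp along 0.4032473538168301 lat -0.300426665993091
jb along 0.4590326378072192 lat -0.29896918038328907
```

Emit:
jog_arm(
  rows=[
    {"wx": 0.5,"wy": 0,"wz": 0,"tx": 0.02,"ty": 0,"tz": -0.001,"fingers": 0.04},
    {"wx": 0,"wy": 0,"wz": 0,"tx": 0.03,"ty": 0,"tz": 0,"fingers": 0.04},
    {"wx": 0,"wy": 0,"wz": 0,"tx": 0.03,"ty": 0,"tz": 0,"fingers": 0.04},
    {"wx": 0,"wy": 0,"wz": 0,"tx": 0.015,"ty": 0,"tz": 0,"fingers": 0.04},
    {"wx": 0,"wy": 0,"wz": 0,"tx": 0.007,"ty": 0,"tz": 0,"fingers": 0.04},
    {"wx": 0,"wy": 0,"wz": 0,"tx": 0,"ty": 0,"tz": 0,"fingers": 0.04},
    {"wx": 0,"wy": 0,"wz": 0,"tx": 0,"ty": 0,"tz": 0,"fingers": 0.04},
    {"wx": 0,"wy": 0,"wz": 0,"tx": 0,"ty": 0,"tz": 0,"fingers": 0.04},
    {"wx": 0,"wy": 0,"wz": 0,"tx": 0,"ty": 0,"tz": 0,"fingers": 0.04},
    {"wx": 0,"wy": 0,"wz": 0,"tx": 0,"ty": 0,"tz": 0,"fingers": 0.04},
    {"wx": 0,"wy": 0,"wz": 0,"tx": 0,"ty": 0,"tz": 0,"fingers": 0.04},
  ],
)

```text
time: 9.53
tool_pos: [0.4978, -0.0674, 0.0798]
tool_rot: [0.609, 0.361, 0.607, -0.361]
contact_force: [0.1, -0.6, -5.3]
grip_width: 0.0478
```

Run:
```python
from h import *
from rig import optics,state
import json
s=state();R=tool(s);print(s["time"],s["tool_pos"],s["contact_force"],s["moment"],s["grip_width"],s["joint_positions"]);print(R)
T=optics.camera_info("scene")
sc=optics.snapshot("scene");cv2.imwrite("pics/s6.png",cv2.resize(sc[235:355,220:380],None,fx=5,fy=5,interpolation=cv2.INTER_CUBIC))
im=optics.snapshot("wrist");cv2.imwrite("pics/w6.png",im)
```

```text
9.5333 [ 0.4978 -0.0674  0.0798] [ 0.1054 -0.6165 -5.3217] [-0.1227  0.1666  0.0031] 0.047780845730276376 [-0.2873  0.4187  1.7402  0.0001  0.9807  0.784 ]
[[ 0.0019  0.8779  0.4789]
 [-0.0005  0.4789 -0.8779]
 [-1.      0.0014  0.0013]]
```

View pics/s6.png

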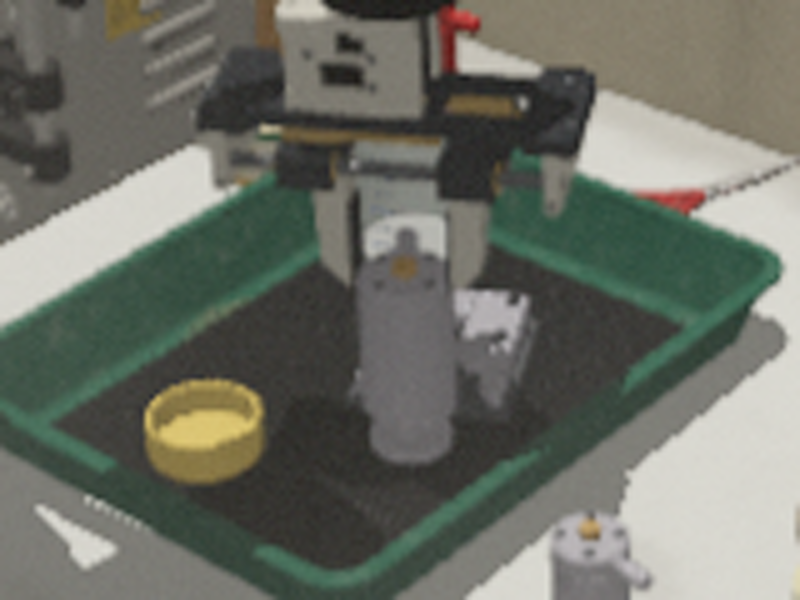

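View pics/w6.png

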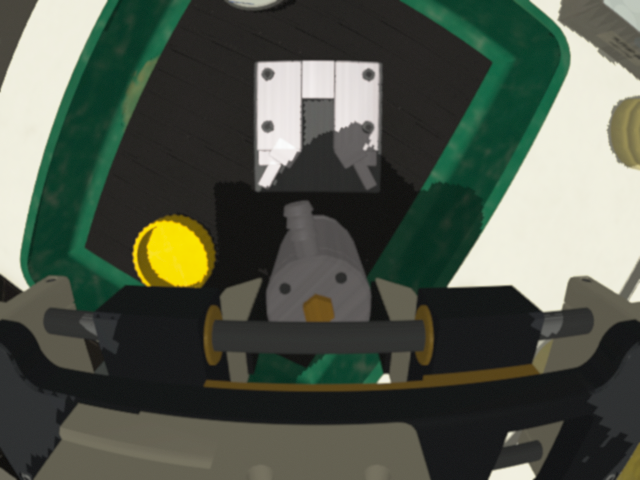

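Run:
```python
from h import *
from rig import optics,state
s=state();print(s["tool_pos"],s["joint_velocities"])
S=optics.camera_info("scene");p=s["tool_pos"]
d=np.array([.765,.644])
for z in (.012,.016,.020): print(z,(proj(S,[p[0]-.022*d[0],p[1]-.022*d[1],z])-[220,235])*5)
for z in (.122,.126,.130): print("hex",z,(proj(S,[p[0],p[1],z])-[220,235])*5)
```

```text
[ 0.4976 -0.0673  0.0795] [ 0.002   0.0047  0.0015  0.0004 -0.0012 -0.0008]
0.012 [412.822 475.237]
0.016 [412.5287 468.9696]
0.02 [412.2347 462.6862]
hex 0.122 [405.1997 273.3637]
hex 0.126 [404.89  266.696]
hex 0.13 [404.5795 260.0111]
```

Emit:
jog_arm(
  rows=[
    {"wx": 0,"wy": 0,"wz": 0,"tx": 0.003,"ty": 0,"tz": 0,"fingers": 0.04},
    {"wx": 0,"wy": 0,"wz": 0,"tx": 0,"ty": 0,"tz": 0,"fingers": 0.04},
    {"wx": 0,"wy": 0,"wz": 0,"tx": 0,"ty": 0.005,"tz": 0,"fingers": 0.04},
    {"wx": 0,"wy": 0,"wz": 0,"tx": 0,"ty": 0.005,"tz": 0,"fingers": 0.04},
    {"wx": 0,"wy": 0,"wz": 0,"tx": 0,"ty": 0.005,"tz": 0,"fingers": 0.04},
    {"wx": 0,"wy": 0,"wz": 0,"tx": 0,"ty": 0.005,"tz": 0,"fingers": 0.04},
    {"wx": 0,"wy": 0,"wz": 0,"tx": 0,"ty": 0.005,"tz": 0,"fingers": 0.04},
    {"wx": 0,"wy": 0,"wz": 0,"tx": 0,"ty": 0,"tz": 0,"fingers": 0.04},
    {"wx": 0,"wy": 0,"wz": 0,"tx": 0,"ty": 0,"tz": 0,"fingers": 0.04},
    {"wx": 0,"wy": 0,"wz": 0,"tx": 0,"ty": 0,"tz": 0,"fingers": 0.04},
    {"wx": 0,"wy": 0,"wz": 0,"tx": 0,"ty": 0,"tz": 0,"fingers": 0.04},
  ],
)

```text
time: 10.55
tool_pos: [0.5191, -0.0554, 0.076]
tool_rot: [0.608, 0.361, 0.608, -0.361]
contact_force: [0.7, -0.1, -5.0]
grip_width: 0.0478
```

Run:
```python
from h import *
from rig import optics,state
s=state();R=tool(s);print(s["time"],s["tool_pos"],s["contact_force"],s["moment"]);print(R)
im=optics.snapshot("wrist");cv2.imwrite("pics/w7.png",im)
```

```text
10.55 [ 0.5191 -0.0554  0.076 ] [ 0.6613 -0.0888 -5.0109] [-0.0698  0.1649 -0.0048]
[[ 0.0001  0.8779  0.4789]
 [-0.      0.4789 -0.8779]
 [-1.      0.      0.0001]]
```

View pics/w7.png

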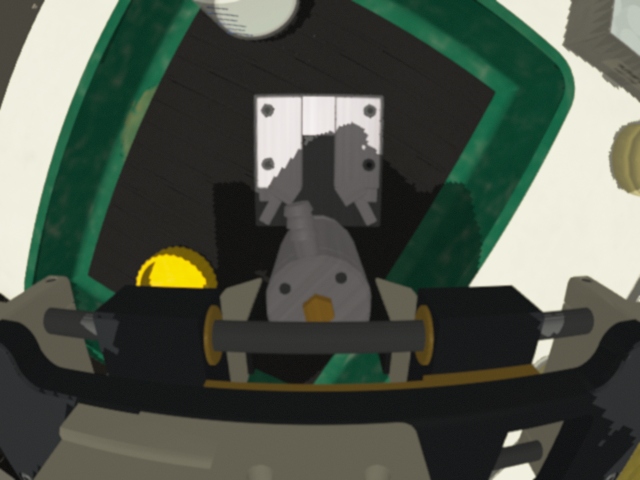

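Centred on the slot (x≈319), with no contact so far. I'll slide on.

Emit:
jog_arm(
  rows=[
    {"wx": 0,"wy": 0,"wz": 0,"tx": 0,"ty": 0.004,"tz": 0,"fingers": 0.04},
    {"wx": 0,"wy": 0,"wz": 0,"tx": 0,"ty": 0.004,"tz": 0,"fingers": 0.04},
    {"wx": 0,"wy": 0,"wz": 0,"tx": 0,"ty": 0.004,"tz": 0,"fingers": 0.04},
    {"wx": 0,"wy": 0,"wz": 0,"tx": 0,"ty": 0.004,"tz": 0,"fingers": 0.04},
    {"wx": 0,"wy": 0,"wz": 0,"tx": 0,"ty": 0.004,"tz": 0,"fingers": 0.04},
    {"wx": 0,"wy": 0,"wz": 0,"tx": 0,"ty": 0.004,"tz": 0,"fingers": 0.04},
    {"wx": 0,"wy": 0,"wz": 0,"tx": 0,"ty": 0,"tz": 0,"fingers": 0.04},
    {"wx": 0,"wy": 0,"wz": 0,"tx": 0,"ty": 0,"tz": 0,"fingers": 0.04},
  ],
)

```text
time: 11.27
tool_pos: [0.5405, -0.0437, 0.0759]
tool_rot: [0.608, 0.361, 0.608, -0.361]
contact_force: [-0.1, 0.5, -4.4]
grip_width: 0.0479
```

Emit:
jog_arm(
  rows=[
    {"wx": 0,"wy": 0,"wz": 0,"tx": 0,"ty": 0.003,"tz": 0,"fingers": 0.04},
    {"wx": 0,"wy": 0,"wz": 0,"tx": 0,"ty": 0.003,"tz": 0,"fingers": 0.04},
    {"wx": 0,"wy": 0,"wz": 0,"tx": 0,"ty": 0.003,"tz": 0,"fingers": 0.04},
    {"wx": 0,"wy": 0,"wz": 0,"tx": 0,"ty": 0.003,"tz": 0,"fingers": 0.04},
    {"wx": 0,"wy": 0,"wz": 0,"tx": 0,"ty": 0.003,"tz": 0,"fingers": 0.04},
    {"wx": 0,"wy": 0,"wz": 0,"tx": 0,"ty": 0.003,"tz": 0,"fingers": 0.04},
    {"wx": 0,"wy": 0,"wz": 0,"tx": 0,"ty": 0.003,"tz": 0,"fingers": 0.04},
    {"wx": 0,"wy": 0,"wz": 0,"tx": 0,"ty": 0.003,"tz": 0,"fingers": 0.04},
    {"wx": 0,"wy": 0,"wz": 0,"tx": 0,"ty": 0,"tz": 0,"fingers": 0.04},
    {"wx": 0,"wy": 0,"wz": 0,"tx": 0,"ty": 0,"tz": 0,"fingers": 0.04},
  ],
)

```text
time: 12.1
tool_pos: [0.5615, -0.0322, 0.076]
tool_rot: [0.608, 0.361, 0.608, -0.361]
contact_force: [0.1, -0.6, -5.4]
grip_width: 0.0481
```

```bash
cat > st.py <<'E'
from h import *
from rig import state
s=state();R=tool(s)
y=np.radians(28.5);u=np.array([np.cos(y),np.sin(y),0]);v=np.array([-u[1],u[0],0])
print(s["time"],s["tool_pos"],"F",s["contact_force"],"F along",s["contact_force"]@u,"lat",s["contact_force"]@v,"M",s["moment"],"along",s["tool_pos"]@u,"lat",s["tool_pos"]@v,s["grip_width"]);print(R)
E
python3 st.py
```

```text
12.1 [ 0.5615 -0.0322  0.076 ] F [ 0.0782 -0.6022 -5.425 ] F along -0.21864007262188456 lat -0.5665037543817144 M [-0.1293  0.1889  0.016 ] along 0.47808129609259437 lat -0.2962501301974023 0.04811240445927751
[[ 0.0002  0.8778  0.4791]
 [-0.0001  0.4791 -0.8778]
 [-1.      0.0001  0.0002]]
```

Emit:
jog_arm(
  rows=[
    {"wx": 0,"wy": 0,"wz": 0,"tx": 0,"ty": 0.002,"tz": 0,"fingers": 0.04},
    {"wx": 0,"wy": 0,"wz": 0,"tx": 0,"ty": 0.002,"tz": 0,"fingers": 0.04},
    {"wx": 0,"wy": 0,"wz": 0,"tx": 0,"ty": 0.002,"tz": 0,"fingers": 0.04},
    {"wx": 0,"wy": 0,"wz": 0,"tx": 0,"ty": 0.002,"tz": 0,"fingers": 0.04},
    {"wx": 0,"wy": 0,"wz": 0,"tx": 0,"ty": 0.001,"tz": 0,"fingers": 0.04},
    {"wx": 0,"wy": 0,"wz": 0,"tx": 0,"ty": 0.001,"tz": 0,"fingers": 0.04},
    {"wx": 0,"wy": 0,"wz": 0,"tx": 0,"ty": 0,"tz": 0,"fingers": 0.04},
    {"wx": 0,"wy": 0,"wz": 0,"tx": 0,"ty": 0,"tz": 0,"fingers": 0.04},
    {"wx": 0,"wy": 0,"wz": 0,"tx": 0,"ty": 0,"tz": 0,"fingers": 0.04},
  ],
)

```text
time: 12.85
tool_pos: [0.5702, -0.0275, 0.076]
tool_rot: [0.608, 0.361, 0.608, -0.361]
contact_force: [-0.3, 0.3, -5.7]
grip_width: 0.0481
```

Emit:
jog_arm(
  rows=[
    {"wx": 0,"wy": 0,"wz": 0,"tx": 0,"ty": 0.001,"tz": 0,"fingers": 0.04},
    {"wx": 0,"wy": 0,"wz": 0,"tx": 0,"ty": 0.001,"tz": 0,"fingers": 0.04},
    {"wx": 0,"wy": 0,"wz": 0,"tx": 0,"ty": 0,"tz": 0,"fingers": 0.04},
    {"wx": 0,"wy": 0,"wz": 0,"tx": 0,"ty": 0,"tz": 0,"fingers": 0.04},
  ],
)

```text
time: 13.18
tool_pos: [0.5721, -0.0266, 0.0761]
tool_rot: [0.608, 0.361, 0.608, -0.361]
contact_force: [-0.4, -0.5, -5.1]
grip_width: 0.0479
```

```bash
python3 st.py
```

```text
13.1833 [ 0.5721 -0.0266  0.0761] F [-0.3635 -0.5036 -5.0871] F along -0.5597588258974017 lat -0.2690852291574551 M [-0.0662  0.169  -0.0256] along 0.4900594782786796 lat -0.2963303031111162 0.04791115377652626
[[ 0.0005  0.8779  0.4789]
 [-0.0001  0.4789 -0.8779]
 [-1.      0.0004  0.0003]]
```

Still free, so I'll advance 1 mm at a time until it reaches the stop.

Emit:
jog_arm(
  rows=[
    {"wx": 0,"wy": 0,"wz": 0,"tx": 0,"ty": 0.001,"tz": 0,"fingers": 0.04},
    {"wx": 0,"wy": 0,"wz": 0,"tx": 0,"ty": 0.001,"tz": 0,"fingers": 0.04},
    {"wx": 0,"wy": 0,"wz": 0,"tx": 0,"ty": 0,"tz": 0,"fingers": 0.04},
    {"wx": 0,"wy": 0,"wz": 0,"tx": 0,"ty": 0,"tz": 0,"fingers": 0.04},
  ],
)

```text
time: 13.52
tool_pos: [0.5738, -0.0256, 0.076]
tool_rot: [0.608, 0.361, 0.608, -0.361]
contact_force: [-0.4, -0.1, -4.9]
grip_width: 0.0481
```

Emit:
jog_arm(
  rows=[
    {"wx": 0,"wy": 0,"wz": 0,"tx": 0,"ty": 0.001,"tz": 0,"fingers": 0.04},
    {"wx": 0,"wy": 0,"wz": 0,"tx": 0,"ty": 0,"tz": 0,"fingers": 0.04},
    {"wx": 0,"wy": 0,"wz": 0,"tx": 0,"ty": 0,"tz": 0,"fingers": 0.04},
  ],
)

```text
time: 13.77
tool_pos: [0.5747, -0.0252, 0.0761]
tool_rot: [0.608, 0.361, 0.608, -0.361]
contact_force: [0.4, 0.4, -4.2]
grip_width: 0.0479
```

```bash
python3 st.py
```

```text
13.7667 [ 0.5747 -0.0252  0.0761] F [ 0.3749  0.3715 -4.1703] F along 0.5067239798561269 lat 0.1475527941799115 M [-0.0855  0.1396 -0.0063] along 0.4930441232098457 lat -0.29632488044707406 0.04789122075763511
[[ 0.0004  0.8778  0.4789]
 [-0.0001  0.4789 -0.8778]
 [-1.      0.0004  0.0003]]
```

Emit:
jog_arm(
  rows=[
    {"wx": 0,"wy": 0,"wz": 0,"tx": 0,"ty": 0.001,"tz": 0,"fingers": 0.04},
    {"wx": 0,"wy": 0,"wz": 0,"tx": 0,"ty": 0,"tz": 0,"fingers": 0.04},
    {"wx": 0,"wy": 0,"wz": 0,"tx": 0,"ty": 0,"tz": 0,"fingers": 0.04},
  ],
)

```text
time: 14.02
tool_pos: [0.5756, -0.0247, 0.076]
tool_rot: [0.608, 0.361, 0.608, -0.361]
contact_force: [1.0, -0.5, -5.6]
grip_width: 0.0481
```

Emit:
jog_arm(
  rows=[
    {"wx": 0,"wy": 0,"wz": 0,"tx": 0,"ty": 0.001,"tz": 0,"fingers": 0.04},
    {"wx": 0,"wy": 0,"wz": 0,"tx": 0,"ty": 0,"tz": 0,"fingers": 0.04},
    {"wx": 0,"wy": 0,"wz": 0,"tx": 0,"ty": 0,"tz": 0,"fingers": 0.04},
  ],
)

```text
time: 14.27
tool_pos: [0.5764, -0.0242, 0.0761]
tool_rot: [0.608, 0.361, 0.608, -0.361]
contact_force: [-0.5, 0.1, -5.5]
grip_width: 0.0482
```

```bash
python3 st.py
```

```text
14.2667 [ 0.5764 -0.0242  0.0761] F [-0.5454  0.108  -5.4556] F along -0.4277521146122634 lat 0.35510265596416213 M [-0.0633  0.1754  0.0137] along 0.4950516165769697 lat -0.2962891082955897 0.04818958476356311
[[ 0.0004  0.8778  0.479 ]
 [-0.0001  0.479  -0.8778]
 [-1.      0.0003  0.0003]]
```

Emit:
jog_arm(
  rows=[
    {"wx": 0,"wy": 0,"wz": 0,"tx": 0,"ty": 0.001,"tz": 0,"fingers": 0.04},
    {"wx": 0,"wy": 0,"wz": 0,"tx": 0,"ty": 0,"tz": 0,"fingers": 0.04},
    {"wx": 0,"wy": 0,"wz": 0,"tx": 0,"ty": 0,"tz": 0,"fingers": 0.04},
  ],
)

```text
time: 14.52
tool_pos: [0.5773, -0.0237, 0.076]
tool_rot: [0.608, 0.361, 0.608, -0.361]
contact_force: [-0.6, 0.0, -5.1]
grip_width: 0.0481
```

Emit:
jog_arm(
  rows=[
    {"wx": 0,"wy": 0,"wz": 0,"tx": 0,"ty": 0.001,"tz": 0,"fingers": 0.04},
    {"wx": 0,"wy": 0,"wz": 0,"tx": 0,"ty": 0,"tz": 0,"fingers": 0.04},
    {"wx": 0,"wy": 0,"wz": 0,"tx": 0,"ty": 0,"tz": 0,"fingers": 0.04},
  ],
)

```text
time: 14.77
tool_pos: [0.5782, -0.0232, 0.0761]
tool_rot: [0.608, 0.361, 0.608, -0.361]
contact_force: [0.7, 0.2, -5.7]
grip_width: 0.0477
```

```bash
python3 st.py
python3 - <<'E'
from rig import optics
import cv2
cv2.imwrite("pics/w8.png",optics.snapshot("wrist"))
sc=optics.snapshot("scene");cv2.imwrite("pics/s8.png",cv2.resize(sc[225:345,240:400],None,fx=5,fy=5,interpolation=cv2.INTER_CUBIC))
E
```

```text
14.7667 [ 0.5782 -0.0232  0.0761] F [ 0.6922  0.1899 -5.7114] F along 0.698925792523222 lat -0.16336120732903286 M [-0.0672  0.1009  0.0057] along 0.49705262112470083 lat -0.2962963120922471 0.04767962726549954
[[ 0.0004  0.8778  0.479 ]
 [-0.0001  0.479  -0.8778]
 [-1.      0.0003  0.0003]]
```

View pics/w8.png

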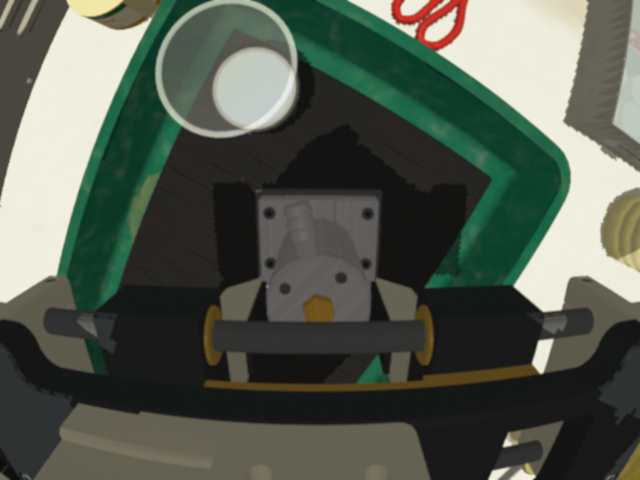

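View pics/s8.png

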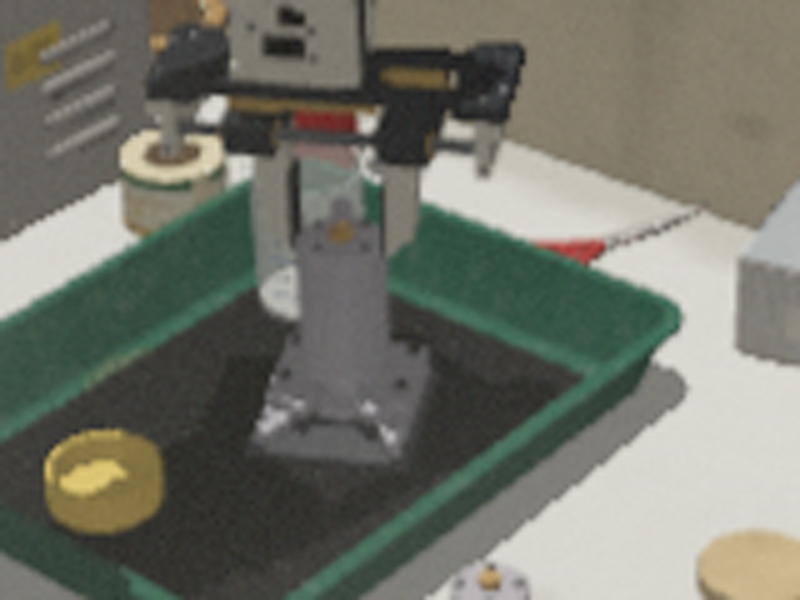

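Emit:
jog_arm(
  rows=[
    {"wx": 0,"wy": 0,"wz": 0,"tx": 0,"ty": 0.001,"tz": 0,"fingers": 0.04},
    {"wx": 0,"wy": 0,"wz": 0,"tx": 0,"ty": 0,"tz": 0,"fingers": 0.04},
    {"wx": 0,"wy": 0,"wz": 0,"tx": 0,"ty": 0,"tz": 0,"fingers": 0.04},
  ],
)

```text
time: 15.12
tool_pos: [0.579, -0.0227, 0.076]
tool_rot: [0.608, 0.361, 0.608, -0.361]
contact_force: [0.8, -0.8, -5.5]
grip_width: 0.0484
```

Emit:
jog_arm(
  rows=[
    {"wx": 0,"wy": 0,"wz": 0,"tx": 0,"ty": 0.001,"tz": 0,"fingers": 0.04},
    {"wx": 0,"wy": 0,"wz": 0,"tx": 0,"ty": 0,"tz": 0,"fingers": 0.04},
    {"wx": 0,"wy": 0,"wz": 0,"tx": 0,"ty": 0,"tz": 0,"fingers": 0.04},
  ],
)

```text
time: 15.37
tool_pos: [0.5799, -0.0223, 0.076]
tool_rot: [0.608, 0.361, 0.608, -0.361]
contact_force: [-0.0, -0.2, -4.0]
grip_width: 0.048
```

```bash
python3 st.py
```

```text
15.3667 [ 0.5799 -0.0223  0.076 ] F [-0.0442 -0.1532 -4.0228] F along -0.11192904907048976 lat -0.1135148150319602 M [-0.1119  0.159  -0.0002] along 0.4989869837444597 lat -0.29627796999145745 0.047974581821968246
[[ 0.0003  0.8778  0.479 ]
 [-0.0001  0.479  -0.8778]
 [-1.      0.0002  0.0002]]
```

Run:
```python
from h import *
from rig import optics,state
s=state();ci=optics.camera_info("wrist");R=tool(s);p=s["tool_pos"]
for dy in (-.01,-.005,0,.005):
    print(dy,"hexc",wproj(ci,p+R@[-.049,dy,0]),"head far edge",wproj(ci,p+R@[-.043,dy+.025,0]))
im=cv2.imread("pics/w8.png")
cv2.imwrite("pics/w8z.png",cv2.resize(im[180:345,235:400],None,fx=3.6,fy=3.6,interpolation=cv2.INTER_CUBIC))
```

```text
-0.01 hexc [315.781  331.9349] head far edge [315.7704 276.0219]
-0.005 hexc [315.7589 322.3227] head far edge [315.7546 265.3857]
0 hexc [315.7374 312.4329] head far edge [315.7398 254.5269]
0.005 hexc [315.7166 302.2679] head far edge [315.7261 243.4575]
```

View pics/w8z.png

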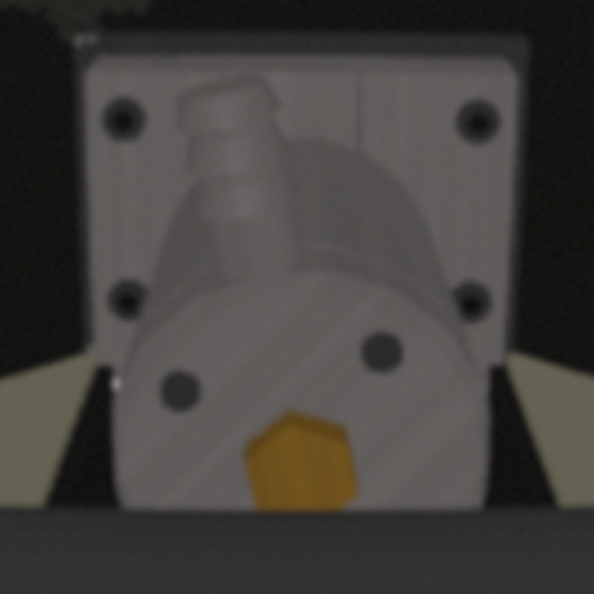

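Run:
```python
from h import *
from rig import optics
import json
y=np.radians(28.5);u=np.array([np.cos(y),np.sin(y),0])
ci=optics.camera_info("wrist")
# w8 taken 2 mm earlier: shift camera
W=np.array(ci["world_to_cam"]);c2=dict(ci);W[:3,3]+=W[:3,:3]@(u*.0019);c2["world_to_cam"]=W
for n,v,z in (("top edge",62,.035),("plate edge",38,.014),("plate edge z8",38,.010),("bolts",120,.035)):
    p=onz(wray(c2,235+305/3.6,180+v/3.6),z);print(n,p,p@u)
c5=json.load(open("w5.json"))
f=lambda a,b:(262+(a+.5)/5.4-.5,75+(b+.5)/5.4-.5)
for n,v,z in (("back40 z35",40,.035),("back36 z14",36,.014),("front z14",552,.014),("stop z35",187,.035)):
    p=onz(wray(c5,*f(300,v)),z);print(n,p@u)
```

```text
top edge [ 0.6112 -0.0075  0.035 ] 0.533549309941985
plate edge [ 0.6124 -0.0069  0.014 ] 0.5348921666761992
plate edge z8 [ 0.6119 -0.0072  0.01  ] 0.5343183878598969
bolts [ 0.6019 -0.0126  0.035 ] 0.522913565239033
back40 z35 0.531229526636697
back36 z14 0.5351331071930722
front z14 0.4412278537282505
stop z35 0.5058434358399868
```

Emit:
jog_arm(
  rows=[
    {"wx": 0,"wy": 0,"wz": 0,"tx": 0,"ty": 0.001,"tz": 0,"fingers": 0.04},
    {"wx": 0,"wy": 0,"wz": 0,"tx": 0,"ty": 0,"tz": 0,"fingers": 0.04},
    {"wx": 0,"wy": 0,"wz": 0,"tx": 0,"ty": 0,"tz": 0,"fingers": 0.04},
    {"wx": 0,"wy": 0,"wz": 0,"tx": 0,"ty": 0,"tz": 0,"fingers": 0.04},
  ],
)

```text
time: 15.7
tool_pos: [0.5807, -0.0218, 0.076]
tool_rot: [0.608, 0.361, 0.608, -0.361]
contact_force: [-0.9, -1.1, -4.8]
grip_width: 0.0481
```

```bash
python3 st.py
```

```text
15.7 [ 0.5807 -0.0218  0.076 ] F [-0.8664 -1.0734 -4.7575] F along -1.2735462919054434 lat -0.5299323410957918 M [-0.1172  0.2372 -0.0089] along 0.49994075383717546 lat -0.29629109808296783 0.04811040064840093
[[ 0.0003  0.8779  0.4789]
 [-0.0001  0.4789 -0.8779]
 [-1.      0.0002  0.0002]]
```

Emit:
jog_arm(
  rows=[
    {"wx": 0,"wy": 0,"wz": 0,"tx": 0,"ty": 0.001,"tz": 0,"fingers": 0.04},
    {"wx": 0,"wy": 0,"wz": 0,"tx": 0,"ty": 0,"tz": 0,"fingers": 0.04},
    {"wx": 0,"wy": 0,"wz": 0,"tx": 0,"ty": 0,"tz": 0,"fingers": 0.04},
    {"wx": 0,"wy": 0,"wz": 0,"tx": 0,"ty": 0,"tz": 0,"fingers": 0.04},
  ],
)

```text
time: 16.03
tool_pos: [0.5816, -0.0214, 0.076]
tool_rot: [0.608, 0.361, 0.608, -0.361]
contact_force: [-0.2, -0.1, -4.8]
grip_width: 0.0479
```

```bash
python3 st.py
```

```text
16.0333 [ 0.5816 -0.0214  0.076 ] F [-0.248  -0.1211 -4.7785] F along -0.2757341958680788 lat 0.011882720642517422 M [-0.1317  0.2899 -0.0045] along 0.5009220751343854 lat -0.29627670695026825 0.04788718937138035
[[ 0.0002  0.8779  0.4789]
 [-0.0001  0.4789 -0.8779]
 [-1.      0.0001  0.0002]]
```

```bash
python3 - <<'E'
from rig import optics,state
import cv2,numpy as np
im=optics.snapshot("wrist");cv2.imwrite("pics/w9.png",im)
a=cv2.imread("pics/w7.png")
c=lambda x:cv2.resize(x[190:330,250:390],None,fx=2.8,fy=2.8,interpolation=cv2.INTER_CUBIC)
eq=lambda x:cv2.convertScaleAbs(x,alpha=2,beta=-50)
cv2.imwrite("pics/cmp79.png",np.hstack([eq(c(a)),eq(c(im))]))
# subpixel shift of the head patch (bolt holes + hex) between pictures
for n in ("w6","w7","w8","w9"):
    b=cv2.imread(f"pics/{n}.png",0).astype(np.float32); ref=cv2.imread("pics/w6.png",0).astype(np.float32)
    for nm,(x0,x1,y0,y1) in dict(head=(275,362,268,318),stub=(284,316,202,240)).items():
        tmpl=ref[y0:y1,x0:x1]; r=cv2.matchTemplate(b[y0-8:y1+3,x0-8:x1+8],tmpl,cv2.TM_CCOEFF_NORMED);_,v,_,l=cv2.minMaxLoc(r);print(n,nm,v,l[0]-8,l[1]-8)
E
python3 st.py
```

```text
w6 head 1.0 0 0
w6 stub 1.0 0 0
w7 head 0.9966123104095459 0 0
w7 stub 0.9379250407218933 0 0
w8 head 0.9962273836135864 0 0
w8 stub 0.36373069882392883 2 -8
w9 head 0.9872664213180542 0 -1
w9 stub 0.4227551519870758 3 -3
16.0833 [ 0.5816 -0.0213  0.0761] F [-1.512  -1.0506 -4.2502] F along -1.8301100125707823 lat -0.201807003122867 M [-0.1484  0.3586  0.068 ] along 0.5009734823049399 lat -0.296293227422769 0.04788964039611315
[[ 0.0003  0.8779  0.4789]
 [-0.0001  0.4789 -0.8779]
 [-1.      0.0003  0.0002]]
```

View pics/cmp79.png

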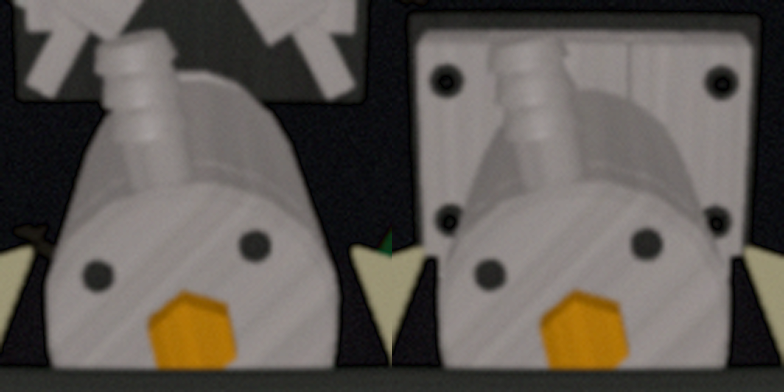

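Run:
```python
from h import *
from rig import optics,state
s=state();ci=optics.camera_info("wrist");R=tool(s);p=s["tool_pos"]
for dy in (-.004,-.003,-.002,-.001,0): print(dy,"cyl low far",wproj(ci,p+R@[.037,.025+dy,0]),"foot far top",wproj(ci,p+R@[.055,.022+dy,0]),"head far", wproj(ci,p+R@[-.043,.025+dy,0]))
for n in ("w6","w7","w8","w9"):
    b=cv2.imread(f"pics/{n}.png",0); print(n,b[208:262,328].tolist())
```

```text
-0.004 cyl low far [316.6208 221.9078] foot far top [316.742  220.2781] head far [315.7823 263.2136]
-0.003 cyl low far [316.6204 220.3933] foot far top [316.7417 218.8695] head far [315.7794 261.0501]
-0.002 cyl low far [316.6199 218.876 ] foot far top [316.7414 217.4584] head far [315.7764 258.8779]
-0.001 cyl low far [316.6195 217.356 ] foot far top [316.7412 216.0451] head far [315.7735 256.697 ]
0 cyl low far [316.6191 215.8333] foot far top [316.7409 214.6294] head far [315.7707 254.5077]
w6 [20, 17, 18, 19, 19, 19, 19, 26, 44, 68, 83, 87, 85, 81, 79, 79, 79, 79, 79, 80, 78, 79, 79, 78, 79, 79, 79, 80, 79, 78, 79, 79, 80, 78, 79, 78, 80, 78, 79, 80, 81, 82, 81, 78, 79, 78, 79, 83, 86, 88, 90, 90, 91, 92]
w7 [42, 43, 43, 41, 43, 43, 42, 46, 56, 70, 86, 90, 84, 81, 80, 79, 79, 79, 78, 79, 80, 79, 79, 79, 79, 77, 79, 79, 78, 80, 80, 78, 78, 79, 79, 79, 78, 78, 79, 79, 82, 82, 79, 78, 78, 78, 79, 82, 86, 90, 89, 90, 91, 91]
w8 [95, 94, 94, 94, 95, 94, 94, 94, 95, 95, 93, 90, 85, 81, 80, 79, 80, 79, 78, 79, 79, 79, 79, 79, 79, 79, 79, 79, 79, 79, 78, 78, 79, 80, 79, 78, 78, 79, 79, 80, 82, 83, 81, 78, 79, 78, 79, 83, 86, 88, 90, 91, 91, 92]
w9 [95, 94, 94, 94, 95, 94, 94, 95, 93, 95, 93, 94, 93, 94, 91, 87, 81, 80, 79, 78, 79, 78, 79, 79, 78, 78, 78, 77, 78, 79, 77, 79, 79, 77, 78, 78, 78, 78, 77, 78, 80, 81, 80, 78, 77, 79, 81, 85, 88, 89, 90, 90, 91, 92]
```

The moment rise and the tube's lower edge shifting in the view show the foot is at the stop and the unit has pitched ~2° in the pads. I'll let the foot down onto the floor and open so it rights itself, then regrip.

Emit:
jog_arm(
  rows=[
    {"wx": 0,"wy": 0,"wz": 0,"tx": 0.001,"ty": 0,"tz": 0,"fingers": 0.04},
    {"wx": 0,"wy": 0,"wz": 0,"tx": 0,"ty": 0,"tz": 0,"fingers": 0.04},
    {"wx": 0,"wy": 0,"wz": 0,"tx": 0,"ty": 0,"tz": 0,"fingers": 0.04},
    {"wx": 0,"wy": 0,"wz": 0,"tx": 0,"ty": 0,"tz": 0,"fingers": 0.04},
  ],
)

```text
time: 16.42
tool_pos: [0.5819, -0.0214, 0.0755]
tool_rot: [0.608, 0.361, 0.608, -0.361]
contact_force: [-1.9, 0.6, 0.2]
grip_width: 0.0478
```

```bash
python3 st.py
```

```text
16.4167 [ 0.5819 -0.0214  0.0755] F [-1.8911  0.5771  0.2147] F along -1.3865940433945452 lat 1.4095653736130076 M [-0.1161  0.5324 -0.0154] along 0.5011450011405513 lat -0.2964296174936601 0.04779613746642669
[[ 0.0011  0.8779  0.4788]
 [-0.0002  0.4788 -0.8779]
 [-1.      0.0008  0.0007]]
```

Weight is now carried by the floor. I'll open a little and look.

Emit:
jog_arm(
  rows=[
    {"wx": 0,"wy": 0,"wz": 0,"tx": 0,"ty": 0,"tz": 0,"fingers": 0.06},
    {"wx": 0,"wy": 0,"wz": 0,"tx": 0,"ty": 0,"tz": 0,"fingers": 0.065},
    {"wx": 0,"wy": 0,"wz": 0,"tx": 0,"ty": 0,"tz": 0,"fingers": 0.065},
    {"wx": 0,"wy": 0,"wz": 0,"tx": 0,"ty": 0,"tz": 0,"fingers": 0.065},
    {"wx": 0,"wy": 0,"wz": 0,"tx": 0,"ty": 0,"tz": 0,"fingers": 0.065},
    {"wx": 0,"wy": 0,"wz": 0,"tx": 0,"ty": 0,"tz": 0,"fingers": 0.065},
  ],
)

```text
time: 16.92
tool_pos: [0.5818, -0.0213, 0.0751]
tool_rot: [0.608, 0.361, 0.608, -0.361]
contact_force: [-0.2, 0.3, 0.0]
grip_width: 0.0651
```

```bash
python3 st.py
python3 - <<'E'
from h import *
from rig import optics,state
s=state();ci=optics.camera_info("wrist");im=optics.snapshot("wrist");cv2.imwrite("pics/w10.png",im)
cv2.imwrite("pics/w10z.png",cv2.convertScaleAbs(cv2.resize(im[180:345,235:400],None,fx=3.6,fy=3.6,interpolation=cv2.INTER_CUBIC),alpha=2,beta=-50))
R=tool(s);p=s["tool_pos"]
for dy in (-.008,-.006,-.004,-.002,0): print(dy,"cyl low far",wproj(ci,p+R@[.037,.025+dy,0]),"head far", wproj(ci,p+R@[-.043,.025+dy,0]))
print(im[205:270,328,1].tolist())
E
```

```text
16.9167 [ 0.5818 -0.0213  0.0751] F [-0.2381  0.2532  0.0091] F along -0.08843174854827887 lat 0.3361446554986048 M [-0.0508  0.1381  0.0567] along 0.5011155120675093 lat -0.29635552549163413 0.06508785103102645
[[ 0.0007  0.8779  0.4789]
 [-0.0001  0.4789 -0.8779]
 [-1.      0.0005  0.0004]]
-0.008 cyl low far [316.5983 227.9608] head far [315.7609 271.8005]
-0.006 cyl low far [316.5972 224.9525] head far [315.7546 267.5366]
-0.004 cyl low far [316.5962 221.9324] head far [315.7484 263.2368]
-0.002 cyl low far [316.5952 218.901 ] head far [315.7423 258.9017]
0 cyl low far [316.5943 215.8585] head far [315.7365 254.5321]
[82, 87, 93, 94, 94, 94, 95, 94, 95, 94, 93, 93, 94, 95, 94, 93, 94, 94, 94, 91, 85, 81, 79, 79, 79, 80, 80, 78, 79, 80, 80, 79, 78, 80, 79, 79, 79, 78, 79, 79, 78, 78, 78, 78, 78, 78, 79, 79, 78, 79, 81, 81, 79, 78, 78, 77, 77, 80, 84, 88, 90, 91, 90, 91, 92]
```

View pics/w10z.png

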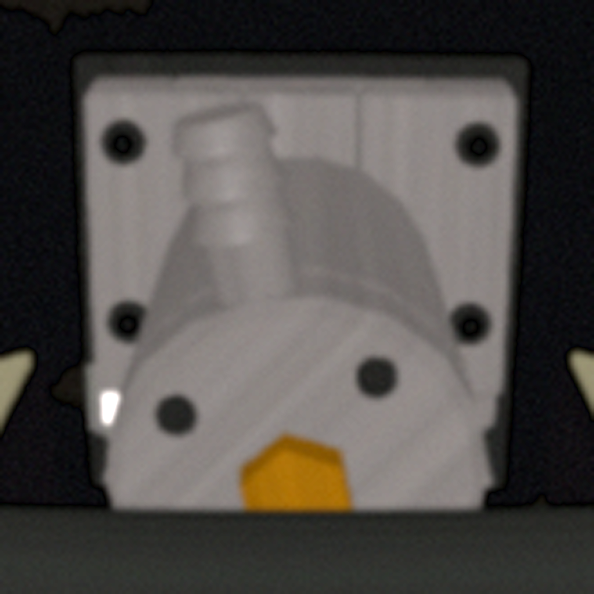

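Unit rights itself: the head's far edge is back by 3.7 mm and the lower edge agrees, so it is upright. I'll centre the tool on it and regrip.

Emit:
jog_arm(
  rows=[
    {"wx": 0,"wy": 0,"wz": 0,"tx": 0,"ty": -0.004,"tz": 0,"fingers": 0.065},
    {"wx": 0,"wy": 0,"wz": 0,"tx": 0,"ty": 0,"tz": 0,"fingers": 0.065},
    {"wx": 0,"wy": 0,"wz": 0,"tx": 0,"ty": 0,"tz": 0,"fingers": 0.065},
    {"wx": 0,"wy": 0,"wz": 0,"tx": 0,"ty": 0,"tz": 0,"fingers": 0.065},
    {"wx": 0,"wy": 0,"wz": 0,"tx": 0,"ty": 0,"tz": 0,"fingers": 0.04},
    {"wx": 0,"wy": 0,"wz": 0,"tx": 0,"ty": 0,"tz": 0,"fingers": 0.04},
    {"wx": 0,"wy": 0,"wz": 0,"tx": 0,"ty": 0,"tz": 0,"fingers": 0.04},
    {"wx": 0,"wy": 0,"wz": 0,"tx": 0,"ty": 0,"tz": 0,"fingers": 0.04},
    {"wx": 0,"wy": 0,"wz": 0,"tx": 0,"ty": 0,"tz": 0,"fingers": 0.04},
    {"wx": 0,"wy": 0,"wz": 0,"tx": 0,"ty": 0,"tz": 0,"fingers": 0.04},
    {"wx": 0,"wy": 0,"wz": 0,"tx": 0,"ty": 0,"tz": 0,"fingers": 0.04},
  ],
  newtons=50,
)

```text
time: 17.88
tool_pos: [0.5781, -0.0231, 0.075]
tool_rot: [0.608, 0.361, 0.608, -0.361]
contact_force: [0.1, 1.1, 0.5]
grip_width: 0.0478
```

```bash
python3 st.py
```

```text
17.8833 [ 0.5781 -0.0231  0.075 ] F [0.1239 1.1398 0.4685] F along 0.6527951025727327 lat 0.9425494527311398 M [ 0.0711  0.167  -0.0011] along 0.4970146424655125 lat -0.2961605452199564 0.04784716938576727
[[ 0.0003  0.8778  0.4789]
 [ 0.0001  0.4789 -0.8778]
 [-1.      0.0003  0.0001]]
```

Gentle push to confirm the foot sits at the stop.

Emit:
jog_arm(
  rows=[
    {"wx": 0,"wy": 0,"wz": 0,"tx": 0,"ty": 0.001,"tz": 0,"fingers": 0.04},
    {"wx": 0,"wy": 0,"wz": 0,"tx": 0,"ty": 0,"tz": 0,"fingers": 0.04},
    {"wx": 0,"wy": 0,"wz": 0,"tx": 0,"ty": 0,"tz": 0,"fingers": 0.04},
    {"wx": 0,"wy": 0,"wz": 0,"tx": 0,"ty": 0,"tz": 0,"fingers": 0.04},
  ],
)

```text
time: 18.22
tool_pos: [0.5789, -0.0228, 0.0751]
tool_rot: [0.608, 0.361, 0.608, -0.361]
contact_force: [-1.7, 0.6, 1.8]
grip_width: 0.0475
```

```bash
python3 st.py; sleep 0
python3 - <<'E'
from h import *
from rig import optics
a=cv2.imread("pics/w10.png",0)
im=optics.snapshot("wrist");cv2.imwrite("pics/w11.png",im)
print(im[205:270,328,1].tolist())
E
python3 st.py
```

```text
18.2167 [ 0.5789 -0.0228  0.0751] F [-1.7486  0.6399  1.8015] F along -1.2313502854191882 lat 1.3967523949194307 M [-0.0127  0.5081 -0.0414] along 0.49787611874153165 lat -0.29625126231010745 0.04746645494537024
[[ 0.0001  0.8779  0.4789]
 [-0.0001  0.4789 -0.8779]
 [-1.      0.0001  0.0001]]
[94, 95, 95, 94, 95, 94, 94, 93, 95, 93, 94, 94, 94, 92, 89, 83, 79, 80, 79, 78, 79, 80, 79, 78, 78, 79, 79, 79, 78, 79, 79, 78, 79, 79, 80, 78, 79, 79, 79, 79, 78, 78, 80, 80, 79, 79, 79, 78, 78, 83, 85, 88, 91, 89, 89, 91, 93, 93, 92, 92, 91, 91, 91, 92, 93]
18.2667 [ 0.5789 -0.0228  0.0751] F [-1.9584  1.4924  2.2203] F along -1.0089487047901495 lat 2.2460410675799696 M [ 0.0104  0.4655 -0.0064] along 0.4978982084727965 lat -0.2962465853620521 0.047525196521415916
[[ 0.0002  0.8779  0.4789]
 [-0.0001  0.4789 -0.8779]
 [-1.      0.0002  0.0002]]
```

The moment jumped 0.17→0.5 Nm over the last 1 mm, so it is at the stop. I'll halve the preload, then pull up slowly.

Emit:
jog_arm(
  rows=[
    {"wx": 0,"wy": 0,"wz": 0,"tx": 0,"ty": -0.0005,"tz": 0,"fingers": 0.04},
    {"wx": 0,"wy": 0,"wz": 0,"tx": -0.001,"ty": 0,"tz": 0,"fingers": 0.04},
    {"wx": 0,"wy": 0,"wz": 0,"tx": -0.001,"ty": 0,"tz": 0,"fingers": 0.04},
    {"wx": 0,"wy": 0,"wz": 0,"tx": -0.001,"ty": 0,"tz": 0,"fingers": 0.04},
    {"wx": 0,"wy": 0,"wz": 0,"tx": -0.001,"ty": 0,"tz": 0,"fingers": 0.04},
    {"wx": 0,"wy": 0,"wz": 0,"tx": -0.001,"ty": 0,"tz": 0,"fingers": 0.04},
    {"wx": 0,"wy": 0,"wz": 0,"tx": -0.002,"ty": 0,"tz": 0,"fingers": 0.04},
    {"wx": 0,"wy": 0,"wz": 0,"tx": -0.002,"ty": 0,"tz": 0,"fingers": 0.04},
    {"wx": 0,"wy": 0,"wz": 0,"tx": -0.002,"ty": 0,"tz": 0,"fingers": 0.04},
  ],
)

```text
time: 19.02
tool_pos: [0.5772, -0.023, 0.0842]
tool_rot: [0.607, 0.36, 0.609, -0.361]
contact_force: [0.9, -1.6, -22.2]
grip_width: 0.0475
```

```bash
python3 st.py
```

```text
19.0167 [ 0.5772 -0.023   0.0842] F [  0.9301  -1.6092 -22.2304] F along 0.04951925739441068 lat -1.8580381497780054 M [-0.2705 -0.0901  0.0184] along 0.49632586646460825 lat -0.2956057771106651 0.04752283683910039
[[-0.0036  0.8779  0.4788]
 [ 0.0004  0.4788 -0.8779]
 [-1.     -0.0029 -0.002 ]]
```

Emit:
jog_arm(
  rows=[
    {"wx": 0,"wy": 0,"wz": 0,"tx": 0,"ty": 0,"tz": 0,"fingers": 0.04},
    {"wx": 0,"wy": 0,"wz": 0,"tx": -0.001,"ty": 0,"tz": 0,"fingers": 0.04},
    {"wx": 0,"wy": 0,"wz": 0,"tx": -0.001,"ty": 0,"tz": 0,"fingers": 0.04},
    {"wx": 0,"wy": 0,"wz": 0,"tx": -0.001,"ty": 0,"tz": 0,"fingers": 0.04},
  ],
)

```text
time: 19.35
tool_pos: [0.5784, -0.0228, 0.0892]
tool_rot: [0.608, 0.361, 0.608, -0.361]
contact_force: [-0.4, 0.8, -15.5]
grip_width: 0.0477
```

```bash
python3 st.py;  python3 - <<'E'
from rig import optics
import cv2
cv2.imwrite("pics/w12.png",optics.snapshot("wrist"))
sc=optics.snapshot("scene");cv2.imwrite("pics/s12.png",cv2.resize(sc[225:345,240:400],None,fx=5,fy=5,interpolation=cv2.INTER_CUBIC))
E
```

```text
19.35 [ 0.5784 -0.0228  0.0892] F [ -0.3535   0.7941 -15.4596] F along 0.0682340005010608 lat 0.8665168248968104 M [ 0.0794  0.3154 -0.013 ] along 0.4974317267381492 lat -0.29606322719682315 0.0477391039879382
[[ 0.0001  0.8779  0.4789]
 [ 0.0002  0.4789 -0.8779]
 [-1.      0.0002 -0.0001]]
```

View pics/s12.png

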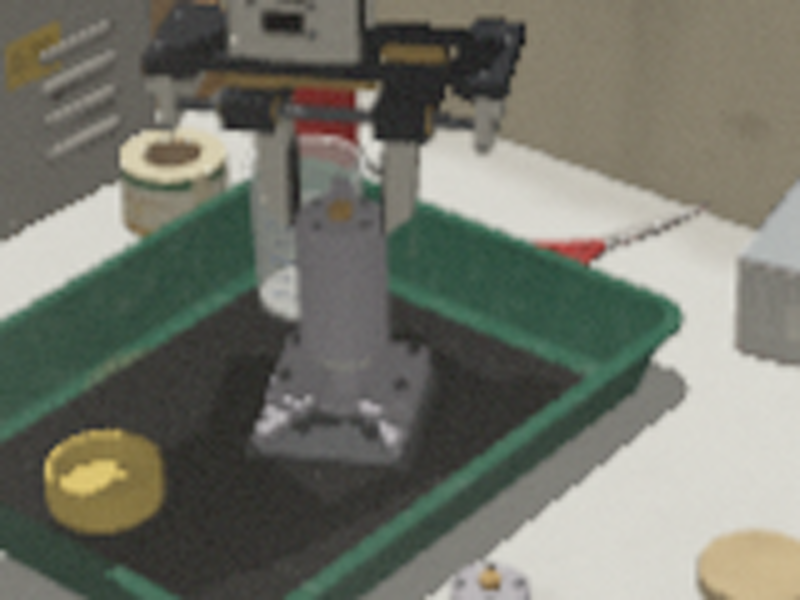

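View pics/w12.png

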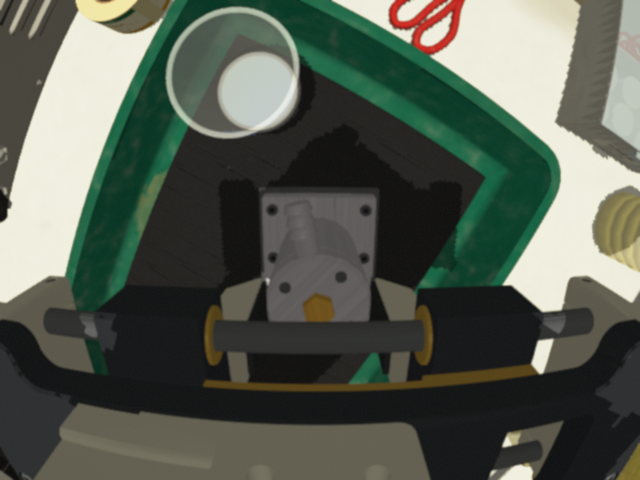

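The white piston shows below the tube (s12 at (345,370)) and the pull is working at ~15 N. Continuing.

Emit:
jog_arm(
  rows=[
    {"wx": 0,"wy": 0,"wz": 0,"tx": -0.002,"ty": 0,"tz": 0,"fingers": 0.04},
    {"wx": 0,"wy": 0,"wz": 0,"tx": -0.002,"ty": 0,"tz": 0,"fingers": 0.04},
    {"wx": 0,"wy": 0,"wz": 0,"tx": -0.002,"ty": 0,"tz": 0,"fingers": 0.04},
    {"wx": 0,"wy": 0,"wz": 0,"tx": -0.002,"ty": 0,"tz": 0,"fingers": 0.04},
    {"wx": 0,"wy": 0,"wz": 0,"tx": -0.002,"ty": 0,"tz": 0,"fingers": 0.04},
    {"wx": 0,"wy": 0,"wz": 0,"tx": -0.002,"ty": 0,"tz": 0,"fingers": 0.04},
    {"wx": 0,"wy": 0,"wz": 0,"tx": -0.002,"ty": 0,"tz": 0,"fingers": 0.04},
    {"wx": 0,"wy": 0,"wz": 0,"tx": -0.002,"ty": 0,"tz": 0,"fingers": 0.04},
    {"wx": 0,"wy": 0,"wz": 0,"tx": 0,"ty": 0,"tz": 0,"fingers": 0.04},
    {"wx": 0,"wy": 0,"wz": 0,"tx": 0,"ty": 0,"tz": 0,"fingers": 0.04},
  ],
)

```text
time: 20.28
tool_pos: [0.58, -0.0234, 0.1068]
tool_rot: [0.61, 0.361, 0.607, -0.36]
contact_force: [-0.2, 0.4, -5.4]
grip_width: 0.0475
```

```bash
python3 st.py
```

```text
20.2833 [ 0.58   -0.0234  0.1068] F [-0.2141  0.3548 -5.394 ] F along -0.018875352773956112 lat 0.4139998524949722 M [-0.0428  0.2006  0.0357] along 0.4985603832453826 lat -0.29726904477934085 0.04753271869194641
[[ 0.0044  0.8778  0.479 ]
 [-0.001   0.479  -0.8778]
 [-1.      0.0033  0.003 ]]
```

Emit:
jog_arm(
  rows=[
    {"wx": 0,"wy": 0,"wz": 0,"tx": -0.001,"ty": 0,"tz": 0,"fingers": 0.04},
    {"wx": 0,"wy": 0,"wz": 0,"tx": -0.001,"ty": 0,"tz": 0,"fingers": 0.04},
    {"wx": 0,"wy": 0,"wz": 0,"tx": -0.001,"ty": 0,"tz": 0,"fingers": 0.04},
    {"wx": 0,"wy": 0,"wz": 0,"tx": -0.001,"ty": 0,"tz": 0,"fingers": 0.04},
    {"wx": 0,"wy": 0,"wz": 0,"tx": -0.001,"ty": 0,"tz": 0,"fingers": 0.04},
    {"wx": 0,"wy": 0,"wz": 0,"tx": -0.001,"ty": 0,"tz": 0,"fingers": 0.04},
    {"wx": 0,"wy": 0,"wz": 0,"tx": -0.001,"ty": 0,"tz": 0,"fingers": 0.04},
    {"wx": 0,"wy": 0,"wz": 0,"tx": -0.001,"ty": 0,"tz": 0,"fingers": 0.04},
    {"wx": 0,"wy": 0,"wz": 0,"tx": -0.001,"ty": 0,"tz": 0,"fingers": 0.04},
    {"wx": 0,"wy": 0,"wz": 0,"tx": -0.001,"ty": 0,"tz": 0,"fingers": 0.04},
    {"wx": 0,"wy": 0,"wz": 0,"tx": -0.001,"ty": 0,"tz": 0,"fingers": 0.04},
    {"wx": 0,"wy": 0,"wz": 0,"tx": -0.001,"ty": 0,"tz": 0,"fingers": 0.04},
    {"wx": 0,"wy": 0,"wz": 0,"tx": -0.001,"ty": 0,"tz": 0,"fingers": 0.04},
    {"wx": 0,"wy": 0,"wz": 0,"tx": -0.001,"ty": 0,"tz": 0,"fingers": 0.04},
  ],
)

```text
time: 21.45
tool_pos: [0.5786, -0.023, 0.1192]
tool_rot: [0.608, 0.361, 0.608, -0.361]
contact_force: [0.1, 0.0, -2.9]
grip_width: 0.0476
```

```bash
python3 st.py;  python3 - <<'E'
from rig import optics
import cv2
cv2.imwrite("pics/w13.png",optics.snapshot("wrist"))
sc=optics.snapshot("scene");cv2.imwrite("pics/s13.png",cv2.resize(sc[225:345,240:400],None,fx=5,fy=5,interpolation=cv2.INTER_CUBIC))
E
```

```text
21.45 [ 0.5786 -0.023   0.1192] F [ 0.0647  0.0232 -2.9199] F along 0.06791024896359713 lat -0.010475303411268337 M [-0.0639  0.1391  0.0418] along 0.49751704743669295 lat -0.2962682281779194 0.04757731824393564
[[ 0.0005  0.8779  0.4789]
 [-0.      0.4789 -0.8779]
 [-1.      0.0004  0.0003]]
```

View pics/s13.png

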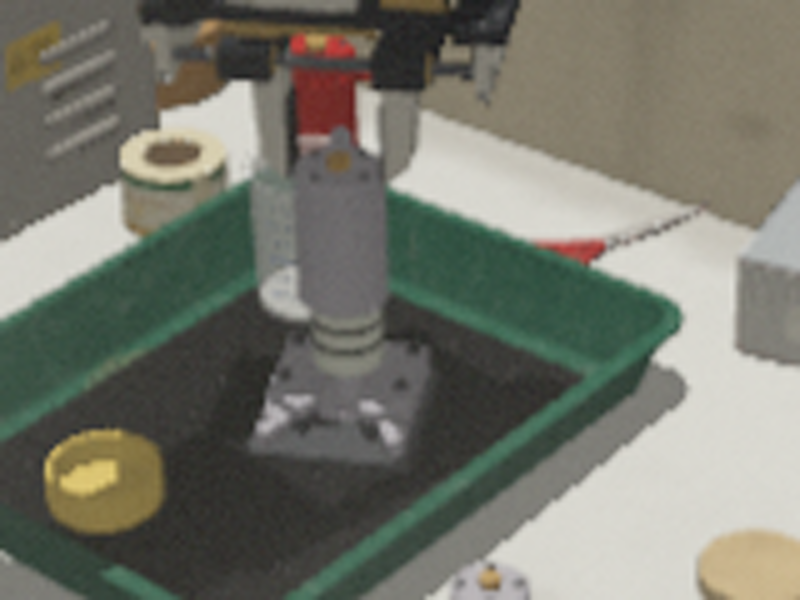

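View pics/w13.png

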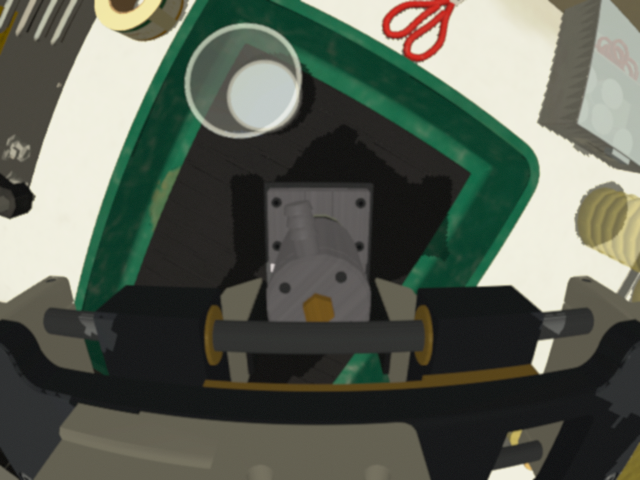

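Force is −2.9 N, the cylinder alone, and both seals are out. I'll lift clear and look at the piston.

Emit:
jog_arm(
  rows=[
    {"wx": 0,"wy": 0,"wz": 0,"tx": -0.002,"ty": 0,"tz": 0,"fingers": 0.04},
    {"wx": 0,"wy": 0,"wz": 0,"tx": -0.003,"ty": 0,"tz": 0,"fingers": 0.04},
    {"wx": 0,"wy": 0,"wz": 0,"tx": -0.005,"ty": 0,"tz": 0,"fingers": 0.04},
    {"wx": 0,"wy": 0,"wz": 0,"tx": -0.01,"ty": 0,"tz": 0,"fingers": 0.04},
    {"wx": 0,"wy": 0,"wz": 0,"tx": -0.015,"ty": 0,"tz": 0,"fingers": 0.04},
    {"wx": 0,"wy": 0,"wz": 0,"tx": -0.015,"ty": 0,"tz": 0,"fingers": 0.04},
    {"wx": 0,"wy": 0,"wz": 0,"tx": -0.01,"ty": 0,"tz": 0,"fingers": 0.04},
    {"wx": 0,"wy": 0,"wz": 0,"tx": 0,"ty": 0,"tz": 0,"fingers": 0.04},
    {"wx": 0,"wy": 0,"wz": 0,"tx": 0,"ty": 0,"tz": 0,"fingers": 0.04},
  ],
)

```text
time: 22.3
tool_pos: [0.5788, -0.023, 0.1797]
tool_rot: [0.609, 0.361, 0.607, -0.361]
contact_force: [-0.5, 0.6, -2.4]
grip_width: 0.0479
```

```bash
python3 st.py;  python3 - <<'E'
from h import *
from rig import optics
T=optics.camera_info("top");S=optics.camera_info("scene")
a=optics.snapshot("scene");b=optics.snapshot("top")
cv2.imwrite("pics/s14f.png",a);cv2.imwrite("pics/t14f.png",b)
cv2.imwrite("pics/s14.png",cv2.resize(a[225:345,240:400],None,fx=5,fy=5,interpolation=cv2.INTER_CUBIC))
cv2.imwrite("pics/t14.png",cv2.resize(b[215:360,230:410],None,fx=4.4,fy=4.4,interpolation=cv2.INTER_CUBIC))
E
```

```text
22.3 [ 0.5788 -0.023   0.1797] F [-0.4794  0.5678 -2.374 ] F along -0.1503253167854579 lat 0.7277597194920983 M [-0.0308  0.16   -0.0063] along 0.497689292539062 lat -0.2964074840439861 0.0479407938894552
[[ 0.0018  0.8779  0.4789]
 [-0.0003  0.4789 -0.8779]
 [-1.      0.0015  0.0011]]
```

View pics/s14.png

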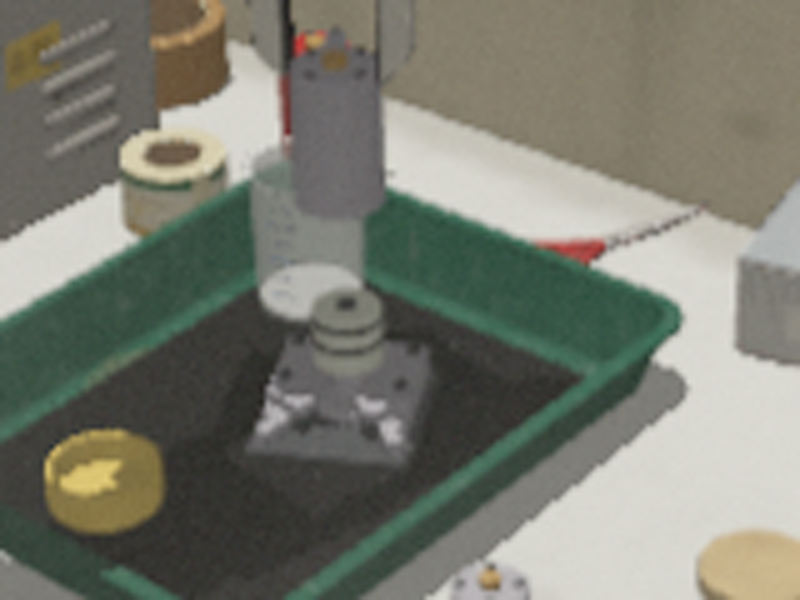

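View pics/t14.png

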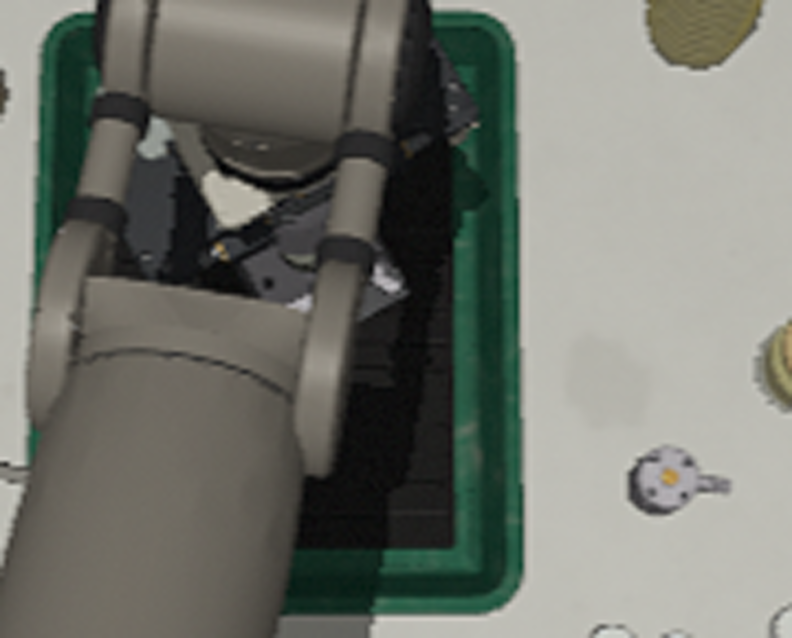

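Run:
```python
from h import *
from rig import optics
S=optics.camera_info("scene");y=np.radians(28.5);u=np.array([np.cos(y),np.sin(y),0]);v=np.array([-u[1],u[0],0])
p=onz(ray(S,240+346.5/5-.4,225+303/5-.4),.076);print("piston top",p,p@u,p@v)
print(proj(S,[.393,.038,.365]))
```

```text
piston top [ 0.5814 -0.0204  0.076 ] 0.5012498064995261 -0.29535626645521523
[233.2209 205.7001]
```

View pics/s14f.png

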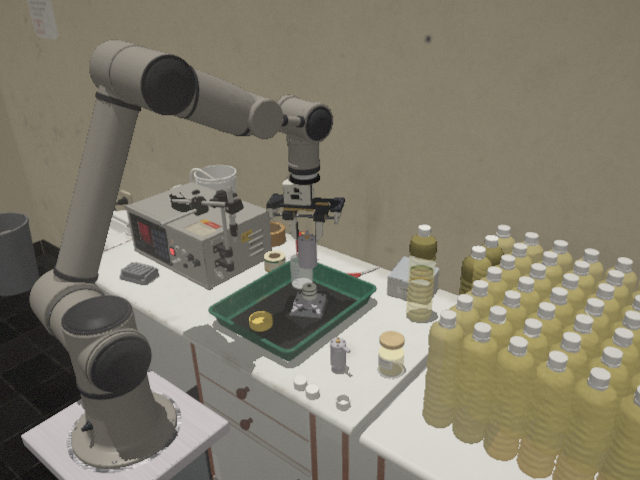

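View pics/t14f.png

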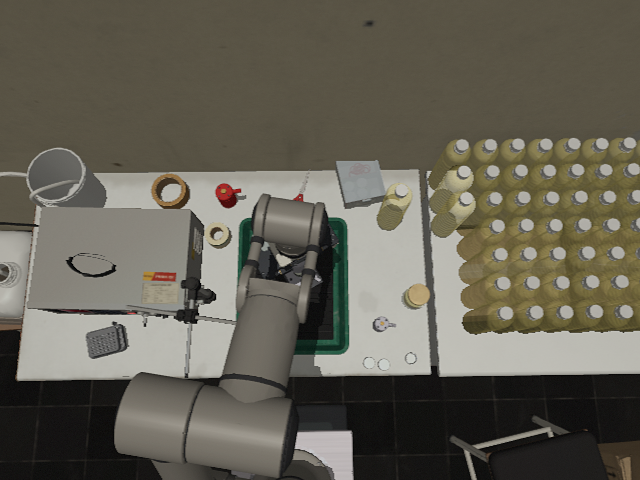

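Emit:
jog_arm(
  rows=[
    {"wx": 0,"wy": 0,"wz": 0,"tx": 0,"ty": -0.01,"tz": -0.003,"fingers": 0.04},
    {"wx": 0,"wy": 0,"wz": 0,"tx": 0,"ty": -0.025,"tz": -0.003,"fingers": 0.04},
    {"wx": 0,"wy": 0,"wz": 0,"tx": 0,"ty": -0.03,"tz": -0.003,"fingers": 0.04},
    {"wx": 0,"wy": 0,"wz": 0,"tx": 0,"ty": -0.03,"tz": -0.003,"fingers": 0.04},
    {"wx": 0,"wy": 0,"wz": 0,"tx": 0,"ty": -0.025,"tz": -0.003,"fingers": 0.04},
    {"wx": 0,"wy": 0,"wz": 0,"tx": 0,"ty": -0.011,"tz": -0.003,"fingers": 0.04},
    {"wx": 0,"wy": 0,"wz": 0,"tx": 0,"ty": 0,"tz": 0,"fingers": 0.04},
    {"wx": 0,"wy": 0,"wz": 0,"tx": 0,"ty": 0,"tz": 0,"fingers": 0.04},
    {"wx": 0,"wy": 0,"wz": 0,"tx": 0,"ty": 0,"tz": 0,"fingers": 0.04},
    {"wx": 0,"wy": 0,"wz": 0,"tx": 0,"ty": 0,"tz": 0,"fingers": 0.04},
  ],
)

```text
time: 23.23
tool_pos: [0.4557, -0.0697, 0.1787]
tool_rot: [0.608, 0.361, 0.608, -0.361]
contact_force: [0.1, -0.9, -2.5]
grip_width: 0.0479
```

```bash
python3 st.py;  python3 - <<'E'
from h import *
from rig import optics
import json
ci=optics.camera_info("wrist");json.dump({k:np.array(v).tolist() for k,v in ci.items()},open("w15.json","w"))
im=optics.snapshot("wrist");cv2.imwrite("pics/w15.png",im)
cv2.imwrite("pics/w15z.png",cv2.convertScaleAbs(cv2.resize(im[60:200,240:390],None,fx=4.2,fy=4.2,interpolation=cv2.INTER_CUBIC),alpha=1.5,beta=-20))
E
```

```text
23.2333 [ 0.4557 -0.0697  0.1787] F [ 0.0526 -0.9081 -2.538 ] F along -0.3870505730767365 lat -0.8231893609327968 M [-0.0441  0.1507 -0.0563] along 0.3672318352176321 lat -0.278706723302427 0.04792906956131697
[[ 0.0004  0.8776  0.4794]
 [ 0.0001  0.4794 -0.8776]
 [-1.      0.0004  0.0001]]
```

View pics/w15.png

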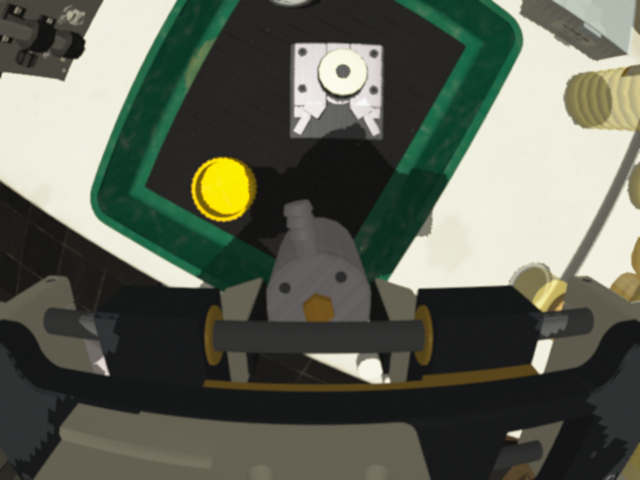

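View pics/w15z.png

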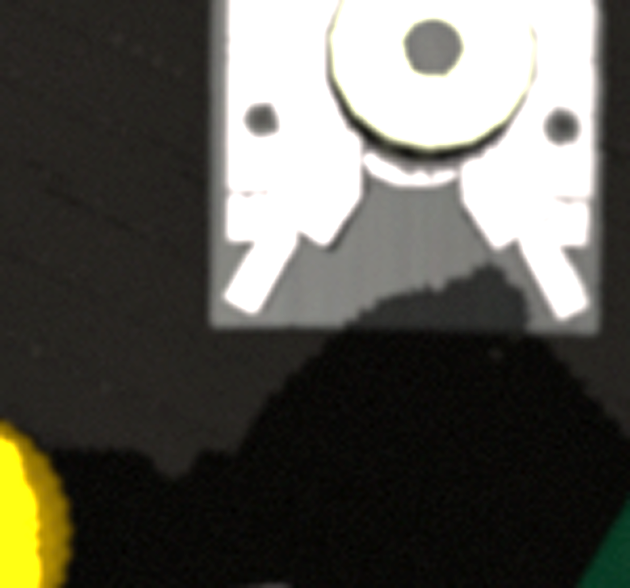

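Run:
```python
from h import *
import json
ci=json.load(open("w15.json"));im=cv2.imread("pics/w15.png")
y=np.radians(28.5);u=np.array([np.cos(y),np.sin(y),0]);v=np.array([-u[1],u[0],0])
f=lambda a,b:(240+(a+.5)/4.2-.5,60+(b+.5)/4.2-.5)
for z in (.072,.076,.080):
    p=onz(wray(ci,*f(432,47)),z); d=np.linalg.norm(onz(wray(ci,*f(329,50)),z)-onz(wray(ci,*f(536,50)),z));print(z,"piston",p@u,p@v,"diam",d)
fl,fr=onz(wray(ci,*f(210,327)),.014),onz(wray(ci,*f(600,332)),.014);print("front",fl@u,fr@u,"mid lat",(fl+fr)@v/2,np.linalg.norm(fl-fr))
cv2.imwrite("pics/w15b.png",cv2.resize(im[30:120,280:400],None,fx=6,fy=6,interpolation=cv2.INTER_CUBIC))
```

```text
0.072 piston 0.4974001666653223 -0.2987691630073764 diam 0.03965609859159802
0.076 piston 0.49666922351252185 -0.29851616892594235 diam 0.039132536074067324
0.08 piston 0.4959382803597214 -0.2982631748445083 diam 0.03860897355653658
front 0.44233728165422576 0.4422617062323991 mid lat -0.29687182770315523 0.08969846414827821
```

View pics/w15b.png

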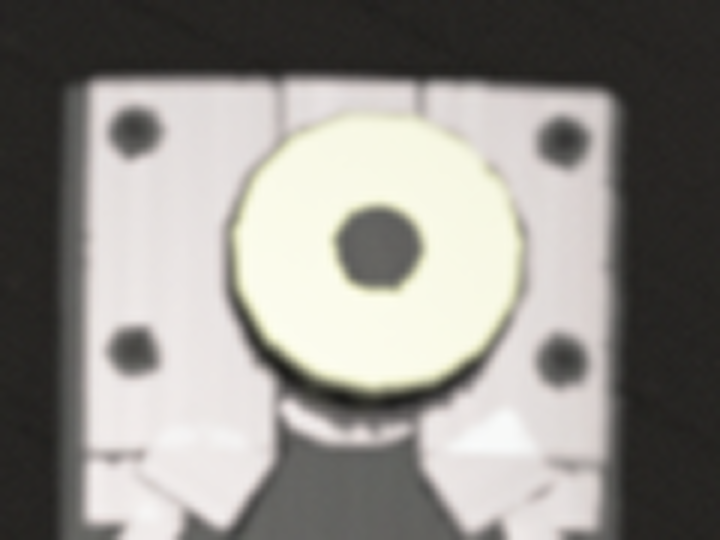

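Piston seated: along-slot 0.4967 vs seat 0.4963, top diameter fits z=0.076. Now lowering the cylinder onto the free liner at (0.456,−0.070).

Emit:
jog_arm(
  rows=[
    {"wx": 0,"wy": 0,"wz": 0,"tx": 0.015,"ty": 0,"tz": 0,"fingers": 0.04},
    {"wx": 0,"wy": 0,"wz": 0,"tx": 0.03,"ty": 0,"tz": 0,"fingers": 0.04},
    {"wx": 0,"wy": 0,"wz": 0,"tx": 0.03,"ty": 0,"tz": 0,"fingers": 0.04},
    {"wx": 0,"wy": 0,"wz": 0,"tx": 0.025,"ty": 0,"tz": 0,"fingers": 0.04},
    {"wx": 0,"wy": 0,"wz": 0,"tx": 0.015,"ty": 0,"tz": 0,"fingers": 0.04},
    {"wx": 0,"wy": 0,"wz": 0,"tx": 0.008,"ty": 0,"tz": 0,"fingers": 0.04},
    {"wx": 0,"wy": 0,"wz": 0,"tx": 0.004,"ty": 0,"tz": 0,"fingers": 0.04},
    {"wx": 0,"wy": 0,"wz": 0,"tx": 0,"ty": 0,"tz": 0,"fingers": 0.04},
    {"wx": 0,"wy": 0,"wz": 0,"tx": 0,"ty": 0,"tz": 0,"fingers": 0.04},
    {"wx": 0,"wy": 0,"wz": 0,"tx": 0,"ty": 0,"tz": 0,"fingers": 0.04},
    {"wx": 0,"wy": 0,"wz": 0,"tx": 0,"ty": 0,"tz": 0,"fingers": 0.04},
    {"wx": 0,"wy": 0,"wz": 0,"tx": 0,"ty": 0,"tz": 0,"fingers": 0.04},
  ],
)

```text
time: 24.28
tool_pos: [0.4555, -0.0701, 0.0528]
tool_rot: [0.609, 0.361, 0.607, -0.361]
contact_force: [-0.2, -0.0, -2.9]
grip_width: 0.0478
```

```bash
python3 st.py
```

```text
24.2833 [ 0.4555 -0.0701  0.0528] F [-0.19   -0.0313 -2.9473] F along -0.18190981699744405 lat 0.06318003303874749 M [-0.0765  0.089  -0.0171] along 0.3668538558731547 lat -0.27896559656260783 0.04777705748236934
[[ 0.002   0.8779  0.4788]
 [-0.0006  0.4788 -0.8779]
 [-1.      0.0015  0.0014]]
```

Emit:
jog_arm(
  rows=[
    {"wx": 0,"wy": 0,"wz": 0,"tx": 0.002,"ty": 0,"tz": 0,"fingers": 0.04},
    {"wx": 0,"wy": 0,"wz": 0,"tx": 0.001,"ty": 0,"tz": 0,"fingers": 0.04},
    {"wx": 0,"wy": 0,"wz": 0,"tx": 0.001,"ty": 0,"tz": 0,"fingers": 0.04},
    {"wx": 0,"wy": 0,"wz": 0,"tx": 0,"ty": 0,"tz": 0,"fingers": 0.04},
    {"wx": 0,"wy": 0,"wz": 0,"tx": 0,"ty": 0,"tz": 0,"fingers": 0.04},
    {"wx": 0,"wy": 0,"wz": 0,"tx": 0,"ty": 0,"tz": 0,"fingers": 0.04},
  ],
)

```text
time: 24.78
tool_pos: [0.455, -0.0699, 0.048]
tool_rot: [0.608, 0.361, 0.608, -0.361]
contact_force: [-0.2, -1.0, -2.8]
grip_width: 0.0474
```

Emit:
jog_arm(
  rows=[
    {"wx": 0,"wy": 0,"wz": 0,"tx": 0.001,"ty": 0,"tz": 0,"fingers": 0.04},
    {"wx": 0,"wy": 0,"wz": 0,"tx": 0,"ty": 0,"tz": 0,"fingers": 0.04},
    {"wx": 0,"wy": 0,"wz": 0,"tx": 0,"ty": 0,"tz": 0,"fingers": 0.04},
    {"wx": 0,"wy": 0,"wz": 0,"tx": 0,"ty": 0,"tz": 0,"fingers": 0.04},
  ],
)

```text
time: 25.12
tool_pos: [0.455, -0.07, 0.047]
tool_rot: [0.608, 0.361, 0.608, -0.361]
contact_force: [0.4, -0.2, -2.9]
grip_width: 0.0475
```

```bash
python3 st.py
```

```text
25.1167 [ 0.455 -0.07   0.047] F [ 0.3983 -0.1532 -2.8549] F along 0.27698258280397164 lat -0.3246729507310804 M [-0.0868  0.1473 -0.0382] along 0.36643948306472446 lat -0.27855925444836926 0.04750243189993472
[[ 0.0003  0.8779  0.4789]
 [-0.      0.4789 -0.8779]
 [-1.      0.0002  0.0002]]
```

Emit:
jog_arm(
  rows=[
    {"wx": 0,"wy": 0,"wz": 0,"tx": 0.001,"ty": 0,"tz": 0,"fingers": 0.04},
    {"wx": 0,"wy": 0,"wz": 0,"tx": 0,"ty": 0,"tz": 0,"fingers": 0.04},
    {"wx": 0,"wy": 0,"wz": 0,"tx": 0,"ty": 0,"tz": 0,"fingers": 0.04},
    {"wx": 0,"wy": 0,"wz": 0,"tx": 0,"ty": 0,"tz": 0,"fingers": 0.04},
  ],
)

```text
time: 25.45
tool_pos: [0.455, -0.07, 0.046]
tool_rot: [0.608, 0.361, 0.608, -0.361]
contact_force: [-0.0, 0.4, -2.4]
grip_width: 0.0477
```

Emit:
jog_arm(
  rows=[
    {"wx": 0,"wy": 0,"wz": 0,"tx": 0.001,"ty": 0,"tz": 0,"fingers": 0.04},
    {"wx": 0,"wy": 0,"wz": 0,"tx": 0,"ty": 0,"tz": 0,"fingers": 0.04},
    {"wx": 0,"wy": 0,"wz": 0,"tx": 0,"ty": 0,"tz": 0,"fingers": 0.04},
    {"wx": 0,"wy": 0,"wz": 0,"tx": 0,"ty": 0,"tz": 0,"fingers": 0.04},
  ],
)

```text
time: 25.78
tool_pos: [0.4551, -0.07, 0.0451]
tool_rot: [0.608, 0.361, 0.608, -0.361]
contact_force: [0.1, 0.3, -0.9]
grip_width: 0.0476
```

```bash
python3 st.py
```

```text
25.7833 [ 0.4551 -0.07    0.0451] F [ 0.1045  0.2625 -0.8941] F along 0.21713099918489728 lat 0.18081764678259313 M [-0.0641  0.1029  0.0408] along 0.3665670305432625 lat -0.27866157962483223 0.04761392202713547
[[ 0.0007  0.8778  0.479 ]
 [-0.0002  0.479  -0.8778]
 [-1.      0.0005  0.0005]]
```

Touching down: the load fell from −2.9 to −0.9 N. Half a millimetre more, then I release.

Emit:
jog_arm(
  rows=[
    {"wx": 0,"wy": 0,"wz": 0,"tx": 0.0005,"ty": 0,"tz": 0,"fingers": 0.04},
    {"wx": 0,"wy": 0,"wz": 0,"tx": 0,"ty": 0,"tz": 0,"fingers": 0.04},
    {"wx": 0,"wy": 0,"wz": 0,"tx": 0,"ty": 0,"tz": 0,"fingers": 0.04},
    {"wx": 0,"wy": 0,"wz": 0,"tx": 0,"ty": 0,"tz": 0,"fingers": 0.05},
    {"wx": 0,"wy": 0,"wz": 0,"tx": 0,"ty": 0,"tz": 0,"fingers": 0.055},
    {"wx": 0,"wy": 0,"wz": 0,"tx": 0,"ty": 0,"tz": 0,"fingers": 0.065},
    {"wx": 0,"wy": 0,"wz": 0,"tx": 0,"ty": 0,"tz": 0,"fingers": 0.08},
    {"wx": 0,"wy": 0,"wz": 0,"tx": 0,"ty": 0,"tz": 0,"fingers": 0.08},
    {"wx": 0,"wy": 0,"wz": 0,"tx": 0,"ty": 0,"tz": 0,"fingers": 0.08},
    {"wx": 0,"wy": 0,"wz": 0,"tx": -0.005,"ty": 0,"tz": 0,"fingers": 0.08},
    {"wx": 0,"wy": 0,"wz": 0,"tx": -0.02,"ty": 0,"tz": 0,"fingers": 0.08},
    {"wx": 0,"wy": 0,"wz": 0,"tx": -0.03,"ty": 0,"tz": 0,"fingers": 0.08},
    {"wx": 0,"wy": 0,"wz": 0,"tx": -0.03,"ty": 0,"tz": 0,"fingers": 0.08},
    {"wx": 0,"wy": 0,"wz": 0,"tx": -0.03,"ty": 0,"tz": 0,"fingers": 0.08},
    {"wx": 0,"wy": 0,"wz": 0,"tx": -0.03,"ty": 0,"tz": 0,"fingers": 0.08},
    {"wx": 0,"wy": 0,"wz": 0,"tx": 0,"ty": 0,"tz": 0,"fingers": 0.08},
  ],
)

```text
time: 27.12
tool_pos: [0.458, -0.0708, 0.1955]
tool_rot: [0.612, 0.362, 0.604, -0.36]
contact_force: [1.2, -1.0, -0.0]
grip_width: 0.0798
```

```bash
python3 st.py;  python3 - <<'E'
from h import *
from rig import optics
import json
a=optics.snapshot("scene");cv2.imwrite("pics/s16f.png",a)
cv2.imwrite("pics/s16.png",cv2.resize(a[225:385,210:410],None,fx=4,fy=4,interpolation=cv2.INTER_CUBIC))
E
```

```text
27.1167 [ 0.458  -0.0708  0.1955] F [ 1.1557 -0.9699 -0.0285] F along 0.5528332753452427 lat -1.4037811674006502 M [-0.0445  0.0957 -0.0325] along 0.36866710025415056 lat -0.2807763834643836 0.07984519832681586
[[ 0.0107  0.8778  0.4789]
 [-0.0034  0.479  -0.8778]
 [-0.9999  0.0078  0.0081]]
```

View pics/s16.png

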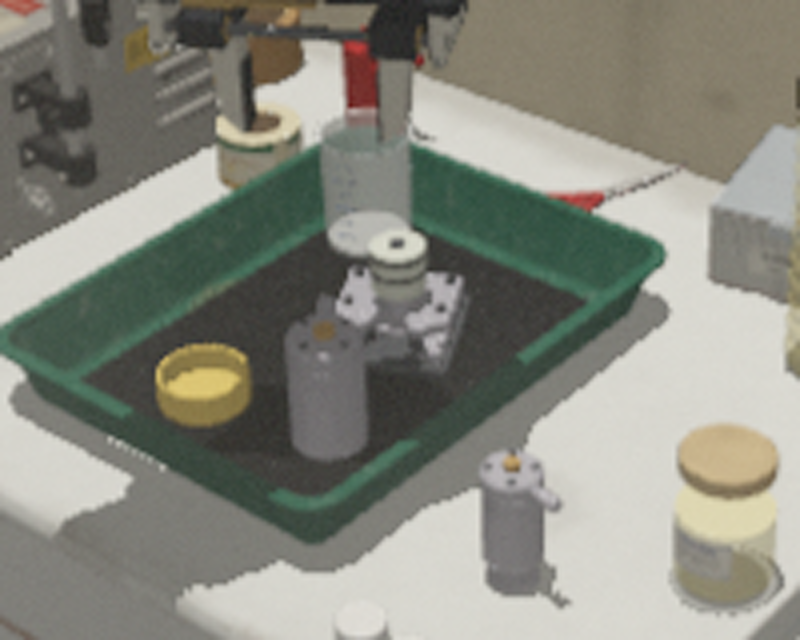

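The cylinder stands upright on the liner, and the piston is in the block. I'll rise and check the piston's centring from above the slot line.

Emit:
jog_arm(
  rows=[
    {"wx": 0,"wy": 0,"wz": 0,"tx": -0.03,"ty": 0,"tz": 0,"fingers": 0.08},
    {"wx": 0,"wy": 0,"wz": 0,"tx": -0.02,"ty": 0,"tz": 0,"fingers": 0.08},
    {"wx": 0,"wy": 0,"wz": 0,"tx": 0,"ty": 0.02,"tz": 0.009,"fingers": 0.08},
    {"wx": 0,"wy": 0,"wz": 0,"tx": 0,"ty": 0.02,"tz": 0.009,"fingers": 0.08},
    {"wx": 0,"wy": 0,"wz": 0,"tx": 0,"ty": 0.01,"tz": 0,"fingers": 0.08},
    {"wx": 0,"wy": 0,"wz": 0,"tx": 0,"ty": 0,"tz": 0,"fingers": 0.08},
    {"wx": 0,"wy": 0,"wz": 0,"tx": 0,"ty": 0,"tz": 0,"fingers": 0.08},
    {"wx": 0,"wy": 0,"wz": 0,"tx": 0,"ty": 0,"tz": 0,"fingers": 0.08},
    {"wx": 0,"wy": 0,"wz": 0,"tx": 0,"ty": 0,"tz": 0,"fingers": 0.08},
    {"wx": 0,"wy": 0,"wz": 0,"tx": 0,"ty": 0,"tz": 0,"fingers": 0.08},
    {"wx": 0,"wy": 0,"wz": 0,"tx": 0,"ty": 0,"tz": 0,"fingers": 0.08},
  ],
)

```text
time: 28.08
tool_pos: [0.507, -0.0619, 0.2397]
tool_rot: [0.608, 0.361, 0.608, -0.361]
contact_force: [-1.0, -0.5, -0.3]
grip_width: 0.08
```

```bash
python3 st.py;  python3 - <<'E'
from h import *
from rig import optics,state
import json
ci=optics.camera_info("wrist");json.dump({k:np.array(v).tolist() for k,v in ci.items()},open("w17.json","w"))
im=optics.snapshot("wrist");cv2.imwrite("pics/w17.png",im)
for p in ([.577,-.0245,.076],[.577,-.0245,.035]): print(wproj(ci,p))
E
```

```text
28.0833 [ 0.507  -0.0619  0.2397] F [-0.9925 -0.5422 -0.3104] F along -1.1309927880139172 lat -0.0029074705700464407 M [-0.0684  0.2208 -0.0088] along 0.4160142106082909 lat -0.2963391191226261 0.0799873731925397
[[ 0.0005  0.878   0.4786]
 [-0.0002  0.4786 -0.878 ]
 [-1.      0.0004  0.0004]]
[317.8616 132.9694]
[317.8991 133.4498]
```

View pics/w17.png

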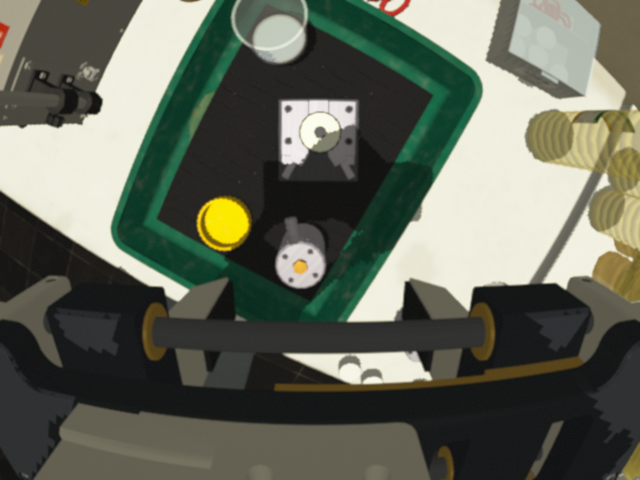

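Run:
```python
from h import *
import json
im=cv2.imread("pics/w17.png")
cv2.imwrite("pics/w17z.png",cv2.resize(im[92:188,270:366],None,fx=6.2,fy=6.2,interpolation=cv2.INTER_CUBIC))
```

```text
(no output)
```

View pics/w17z.png

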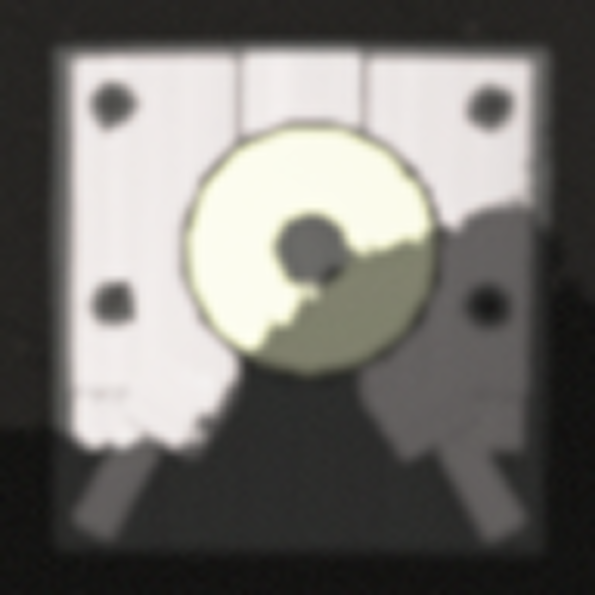

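The piston is home along the slot and upright, but the zoom shows its centre 1.7 mm right of the slot's midline (311 against 300). That is inside the slack but over the 1 mm home tolerance. The jaw axis is square to the slot and the tool is on its midline, so a gentle squeeze will centre it.

Emit:
jog_arm(
  rows=[
    {"wx": 0,"wy": 0,"wz": 0,"tx": 0,"ty": 0.025,"tz": 0,"fingers": 0.09},
    {"wx": 0,"wy": 0,"wz": 0,"tx": 0,"ty": 0.03,"tz": 0,"fingers": 0.09},
    {"wx": 0,"wy": 0,"wz": 0,"tx": 0,"ty": 0.026,"tz": 0,"fingers": 0.09},
    {"wx": 0,"wy": 0,"wz": 0,"tx": 0.03,"ty": 0,"tz": 0,"fingers": 0.09},
    {"wx": 0,"wy": 0,"wz": 0,"tx": 0.03,"ty": 0,"tz": 0,"fingers": 0.09},
    {"wx": 0,"wy": 0,"wz": 0,"tx": 0.03,"ty": 0,"tz": 0,"fingers": 0.09},
    {"wx": 0,"wy": 0,"wz": 0,"tx": 0,"ty": 0,"tz": 0,"fingers": 0.09},
    {"wx": 0,"wy": 0,"wz": 0,"tx": 0,"ty": 0,"tz": 0,"fingers": 0.09},
    {"wx": 0,"wy": 0,"wz": 0,"tx": 0,"ty": 0,"tz": 0,"fingers": 0.09},
    {"wx": 0,"wy": 0,"wz": 0,"tx": 0,"ty": 0,"tz": 0,"fingers": 0.09},
  ],
)

```text
time: 28.97
tool_pos: [0.5799, -0.0234, 0.1521]
tool_rot: [0.61, 0.362, 0.606, -0.36]
contact_force: [0.5, 0.7, 0.0]
grip_width: 0.0896
```

```bash
python3 st.py;  python3 - <<'E'
from h import *
from rig import optics,state
im=optics.snapshot("wrist");cv2.imwrite("pics/w18.png",im)
E
```

```text
28.9667 [ 0.5799 -0.0234  0.1521] F [0.4708 0.7039 0.0335] F along 0.7496329722857826 lat 0.3939270190821287 M [-0.1213  0.1333 -0.0532] along 0.49851385437337253 lat -0.2972677567887554 0.08962072644133695
[[ 0.0047  0.878   0.4787]
 [-0.0008  0.4787 -0.878 ]
 [-1.      0.0037  0.0029]]
```

View pics/w18.png

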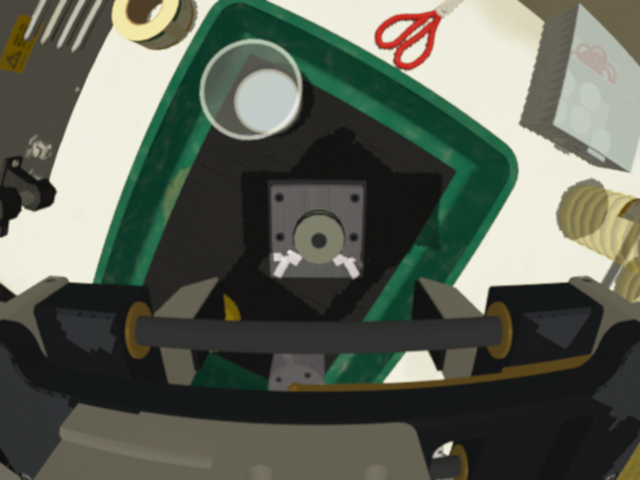

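Emit:
jog_arm(
  rows=[
    {"wx": 0,"wy": 0,"wz": 0,"tx": 0.025,"ty": 0,"tz": 0,"fingers": 0.09},
    {"wx": 0,"wy": 0,"wz": 0,"tx": 0.03,"ty": 0,"tz": 0,"fingers": 0.09},
    {"wx": 0,"wy": 0,"wz": 0,"tx": 0.025,"ty": 0,"tz": 0,"fingers": 0.09},
    {"wx": 0,"wy": 0,"wz": 0,"tx": 0.015,"ty": 0,"tz": 0,"fingers": 0.09},
    {"wx": 0,"wy": 0,"wz": 0,"tx": 0.01,"ty": 0,"tz": 0,"fingers": 0.09},
    {"wx": 0,"wy": 0,"wz": 0,"tx": 0,"ty": 0,"tz": 0,"fingers": 0.09},
    {"wx": 0,"wy": 0,"wz": 0,"tx": 0,"ty": 0,"tz": 0,"fingers": 0.09},
    {"wx": 0,"wy": 0,"wz": 0,"tx": 0,"ty": 0,"tz": 0,"fingers": 0.09},
    {"wx": 0,"wy": 0,"wz": 0,"tx": 0,"ty": 0,"tz": 0,"fingers": 0.09},
    {"wx": 0,"wy": 0,"wz": 0,"tx": 0,"ty": 0,"tz": 0,"fingers": 0.09},
    {"wx": 0,"wy": 0,"wz": 0,"tx": 0,"ty": 0,"tz": 0,"fingers": 0.09},
  ],
)

```text
time: 29.93
tool_pos: [0.5791, -0.0231, 0.0454]
tool_rot: [0.609, 0.361, 0.607, -0.361]
contact_force: [0.0, -0.9, 0.4]
grip_width: 0.0899
```

```bash
python3 st.py
```

```text
29.9333 [ 0.5791 -0.0231  0.0454] F [ 0.0385 -0.8518  0.3976] F along -0.3725553100331597 lat -0.7669490390961249 M [-0.0829  0.152  -0.0063] along 0.497905139606229 lat -0.2965873454356775 0.08994555559738882
[[ 0.0019  0.8779  0.4789]
 [-0.0003  0.4789 -0.8779]
 [-1.      0.0015  0.0012]]
```

Emit:
jog_arm(
  rows=[
    {"wx": 0,"wy": 0,"wz": 0,"tx": 0,"ty": 0,"tz": 0,"fingers": 0.06},
    {"wx": 0,"wy": 0,"wz": 0,"tx": 0,"ty": 0,"tz": 0,"fingers": 0.05},
    {"wx": 0,"wy": 0,"wz": 0,"tx": 0,"ty": 0,"tz": 0,"fingers": 0.047},
    {"wx": 0,"wy": 0,"wz": 0,"tx": 0,"ty": 0,"tz": 0,"fingers": 0.046},
    {"wx": 0,"wy": 0,"wz": 0,"tx": 0,"ty": 0,"tz": 0,"fingers": 0.045},
    {"wx": 0,"wy": 0,"wz": 0,"tx": 0,"ty": 0,"tz": 0,"fingers": 0.044},
    {"wx": 0,"wy": 0,"wz": 0,"tx": 0,"ty": 0,"tz": 0,"fingers": 0.043},
    {"wx": 0,"wy": 0,"wz": 0,"tx": 0,"ty": 0,"tz": 0,"fingers": 0.042},
    {"wx": 0,"wy": 0,"wz": 0,"tx": 0,"ty": 0,"tz": 0,"fingers": 0.041},
    {"wx": 0,"wy": 0,"wz": 0,"tx": 0,"ty": 0,"tz": 0,"fingers": 0.04},
    {"wx": 0,"wy": 0,"wz": 0,"tx": 0,"ty": 0,"tz": 0,"fingers": 0.039},
    {"wx": 0,"wy": 0,"wz": 0,"tx": 0,"ty": 0,"tz": 0,"fingers": 0.038},
    {"wx": 0,"wy": 0,"wz": 0,"tx": 0,"ty": 0,"tz": 0,"fingers": 0.037},
    {"wx": 0,"wy": 0,"wz": 0,"tx": 0,"ty": 0,"tz": 0,"fingers": 0.036},
    {"wx": 0,"wy": 0,"wz": 0,"tx": 0,"ty": 0,"tz": 0,"fingers": 0.036},
  ],
  newtons=5,
)

```text
time: 31.18
tool_pos: [0.5786, -0.023, 0.0446]
tool_rot: [0.608, 0.361, 0.608, -0.361]
contact_force: [-0.4, 0.2, -0.3]
grip_width: 0.0358
```

```bash
python3 st.py
```

```text
31.1833 [ 0.5786 -0.023   0.0446] F [-0.3665  0.197  -0.3046] F along -0.228074982330736 lat 0.34801728989982006 M [-0.123   0.1637 -0.0219] along 0.4975215376934843 lat -0.29632788318762227 0.03579183808390419
[[ 0.0005  0.8779  0.4789]
 [-0.0001  0.4789 -0.8779]
 [-1.      0.0004  0.0003]]
```

Emit:
jog_arm(
  rows=[
    {"wx": 0,"wy": 0,"wz": 0,"tx": 0,"ty": 0.0005,"tz": 0,"fingers": 0.036},
    {"wx": 0,"wy": 0,"wz": 0,"tx": 0,"ty": 0.0005,"tz": 0,"fingers": 0.036},
    {"wx": 0,"wy": 0,"wz": 0,"tx": 0,"ty": 0,"tz": 0,"fingers": 0.036},
    {"wx": 0,"wy": 0,"wz": 0,"tx": 0,"ty": 0,"tz": 0,"fingers": 0.036},
    {"wx": 0,"wy": 0,"wz": 0,"tx": 0,"ty": 0,"tz": 0,"fingers": 0.038},
    {"wx": 0,"wy": 0,"wz": 0,"tx": 0,"ty": 0,"tz": 0,"fingers": 0.04},
    {"wx": 0,"wy": 0,"wz": 0,"tx": 0,"ty": 0,"tz": 0,"fingers": 0.045},
    {"wx": 0,"wy": 0,"wz": 0,"tx": 0,"ty": 0,"tz": 0,"fingers": 0.06},
    {"wx": 0,"wy": 0,"wz": 0,"tx": 0,"ty": 0,"tz": 0,"fingers": 0.09},
    {"wx": 0,"wy": 0,"wz": 0,"tx": 0,"ty": 0,"tz": 0,"fingers": 0.09},
    {"wx": 0,"wy": 0,"wz": 0,"tx": 0,"ty": 0,"tz": 0,"fingers": 0.09},
    {"wx": 0,"wy": 0,"wz": 0,"tx": -0.01,"ty": 0,"tz": 0,"fingers": 0.09},
    {"wx": 0,"wy": 0,"wz": 0,"tx": -0.03,"ty": 0,"tz": 0,"fingers": 0.09},
    {"wx": 0,"wy": 0,"wz": 0,"tx": -0.03,"ty": 0,"tz": 0,"fingers": 0.09},
    {"wx": 0,"wy": 0,"wz": 0,"tx": -0.03,"ty": 0,"tz": 0,"fingers": 0.09},
    {"wx": 0,"wy": 0,"wz": 0,"tx": -0.03,"ty": 0,"tz": 0,"fingers": 0.09},
    {"wx": 0,"wy": 0,"wz": 0,"tx": -0.03,"ty": 0,"tz": 0,"fingers": 0.09},
    {"wx": 0,"wy": 0,"wz": 0,"tx": -0.02,"ty": 0,"tz": 0,"fingers": 0.09},
    {"wx": 0,"wy": 0,"wz": 0,"tx": -0.015,"ty": 0,"tz": 0,"fingers": 0.09},
  ],
)

```text
time: 32.77
tool_pos: [0.58, -0.0226, 0.2433]
tool_rot: [0.61, 0.362, 0.606, -0.36]
contact_force: [1.2, -0.1, -0.2]
grip_width: 0.0902
```

Emit:
jog_arm(
  rows=[
    {"wx": 0,"wy": 0,"wz": 0,"tx": 0,"ty": -0.03,"tz": 0,"fingers": 0.09},
    {"wx": 0,"wy": 0,"wz": 0,"tx": 0,"ty": -0.03,"tz": 0,"fingers": 0.09},
    {"wx": 0,"wy": 0,"wz": 0,"tx": 0,"ty": -0.022,"tz": 0,"fingers": 0.09},
    {"wx": 0,"wy": 0,"wz": 0,"tx": 0,"ty": 0,"tz": 0,"fingers": 0.09},
    {"wx": 0,"wy": 0,"wz": 0,"tx": 0,"ty": 0,"tz": 0,"fingers": 0.09},
    {"wx": 0,"wy": 0,"wz": 0,"tx": 0,"ty": 0,"tz": 0,"fingers": 0.09},
    {"wx": 0,"wy": 0,"wz": 0,"tx": 0,"ty": 0,"tz": 0,"fingers": 0.09},
    {"wx": 0,"wy": 0,"wz": 0,"tx": 0,"ty": 0,"tz": 0,"fingers": 0.09},
    {"wx": 0,"wy": 0,"wz": 0,"tx": 0,"ty": 0,"tz": 0,"fingers": 0.09},
    {"wx": 0,"wy": 0,"wz": 0,"tx": 0,"ty": 0,"tz": 0,"fingers": 0.09},
  ],
)

```text
time: 33.6
tool_pos: [0.5077, -0.0615, 0.2392]
tool_rot: [0.608, 0.361, 0.608, -0.361]
contact_force: [-0.2, -0.9, 0.1]
grip_width: 0.0904
```

```bash
python3 st.py;  python3 - <<'E'
from h import *
from rig import optics,state
import json
ci=optics.camera_info("wrist");json.dump({k:np.array(v).tolist() for k,v in ci.items()},open("w19.json","w"))
im=optics.snapshot("wrist");cv2.imwrite("pics/w19.png",im)
cv2.imwrite("pics/w19z.png",cv2.resize(im[92:188,270:366],None,fx=6.2,fy=6.2,interpolation=cv2.INTER_CUBIC))
a=optics.snapshot("scene");cv2.imwrite("pics/s19.png",cv2.resize(a[225:385,210:410],None,fx=4,fy=4,interpolation=cv2.INTER_CUBIC))
E
```

```text
33.6 [ 0.5077 -0.0615  0.2392] F [-0.206  -0.8821  0.0756] F along -0.6019626095699415 lat -0.6769210294059198 M [-0.1345  0.1389 -0.0194] along 0.4168149142046087 lat -0.2962670822215733 0.09044107761295365
[[-0.0001  0.8776  0.4794]
 [ 0.0001  0.4794 -0.8776]
 [-1.     -0.     -0.0001]]
```

View pics/w19z.png

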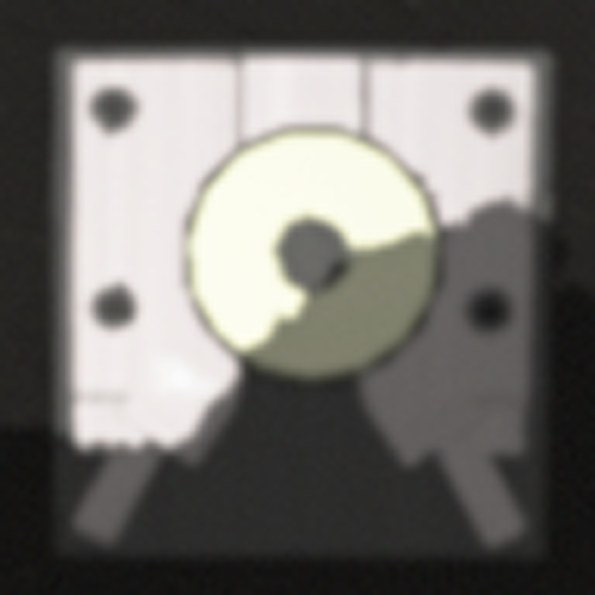

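View pics/s19.png

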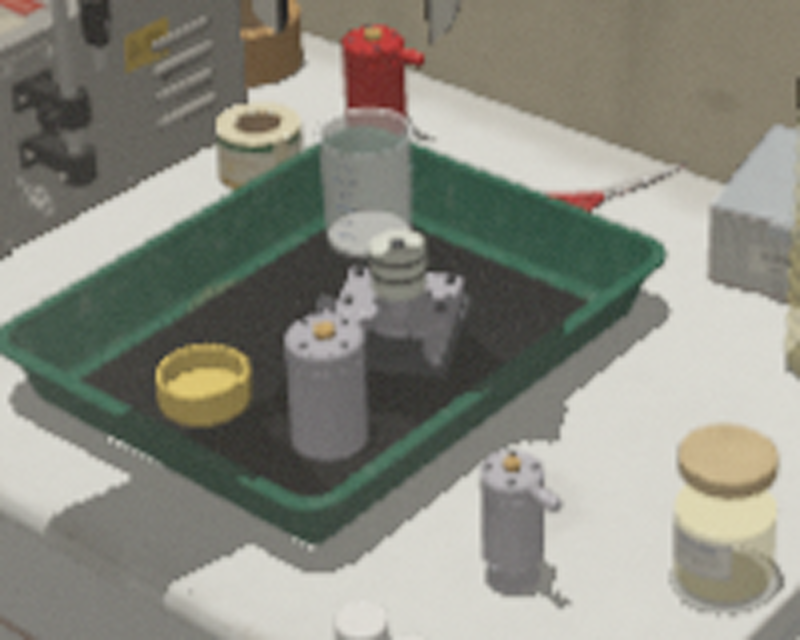

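Everything else looks right, but the picture still shows the piston at 312 against the slot mid at 301 (≈1.6 mm). So the fingers' centre must itself sit that far off the slot line. I'll repeat the squeeze shifted 1.5 mm left.

Emit:
jog_arm(
  rows=[
    {"wx": 0,"wy": 0,"wz": 0,"tx": 0,"ty": 0.025,"tz": -0.0015,"fingers": 0.09},
    {"wx": 0,"wy": 0,"wz": 0,"tx": 0,"ty": 0.03,"tz": 0,"fingers": 0.09},
    {"wx": 0,"wy": 0,"wz": 0,"tx": 0,"ty": 0.026,"tz": 0,"fingers": 0.09},
    {"wx": 0,"wy": 0,"wz": 0,"tx": 0.03,"ty": 0,"tz": 0,"fingers": 0.09},
    {"wx": 0,"wy": 0,"wz": 0,"tx": 0.03,"ty": 0,"tz": 0,"fingers": 0.09},
    {"wx": 0,"wy": 0,"wz": 0,"tx": 0.03,"ty": 0,"tz": 0,"fingers": 0.09},
    {"wx": 0,"wy": 0,"wz": 0,"tx": 0.03,"ty": 0,"tz": 0,"fingers": 0.09},
    {"wx": 0,"wy": 0,"wz": 0,"tx": 0.03,"ty": 0,"tz": 0,"fingers": 0.09},
    {"wx": 0,"wy": 0,"wz": 0,"tx": 0.02,"ty": 0,"tz": 0,"fingers": 0.09},
    {"wx": 0,"wy": 0,"wz": 0,"tx": 0.015,"ty": 0,"tz": 0,"fingers": 0.09},
    {"wx": 0,"wy": 0,"wz": 0,"tx": 0.01,"ty": 0,"tz": 0,"fingers": 0.09},
    {"wx": 0,"wy": 0,"wz": 0,"tx": 0,"ty": 0,"tz": 0,"fingers": 0.09},
    {"wx": 0,"wy": 0,"wz": 0,"tx": 0,"ty": 0,"tz": 0,"fingers": 0.09},
    {"wx": 0,"wy": 0,"wz": 0,"tx": 0,"ty": 0,"tz": 0,"fingers": 0.09},
    {"wx": 0,"wy": 0,"wz": 0,"tx": 0,"ty": 0,"tz": 0,"fingers": 0.09},
    {"wx": 0,"wy": 0,"wz": 0,"tx": 0,"ty": 0,"tz": 0,"fingers": 0.09},
  ],
)

```text
time: 35.03
tool_pos: [0.5786, -0.0218, 0.0457]
tool_rot: [0.609, 0.361, 0.607, -0.361]
contact_force: [-0.4, -0.4, 0.1]
grip_width: 0.0902
```

Emit:
jog_arm(
  rows=[
    {"wx": 0,"wy": 0,"wz": 0,"tx": 0,"ty": 0,"tz": 0,"fingers": 0.055},
    {"wx": 0,"wy": 0,"wz": 0,"tx": 0,"ty": 0,"tz": 0,"fingers": 0.047},
    {"wx": 0,"wy": 0,"wz": 0,"tx": 0,"ty": 0,"tz": 0,"fingers": 0.045},
    {"wx": 0,"wy": 0,"wz": 0,"tx": 0,"ty": 0,"tz": 0,"fingers": 0.044},
    {"wx": 0,"wy": 0,"wz": 0,"tx": 0,"ty": 0,"tz": 0,"fingers": 0.043},
    {"wx": 0,"wy": 0,"wz": 0,"tx": 0,"ty": 0,"tz": 0,"fingers": 0.042},
    {"wx": 0,"wy": 0,"wz": 0,"tx": 0,"ty": 0,"tz": 0,"fingers": 0.041},
    {"wx": 0,"wy": 0,"wz": 0,"tx": 0,"ty": 0,"tz": 0,"fingers": 0.04},
    {"wx": 0,"wy": 0,"wz": 0,"tx": 0,"ty": 0,"tz": 0,"fingers": 0.039},
    {"wx": 0,"wy": 0,"wz": 0,"tx": 0,"ty": 0,"tz": 0,"fingers": 0.038},
    {"wx": 0,"wy": 0,"wz": 0,"tx": 0,"ty": 0,"tz": 0,"fingers": 0.037},
    {"wx": 0,"wy": 0,"wz": 0,"tx": 0,"ty": 0,"tz": 0,"fingers": 0.036},
    {"wx": 0,"wy": 0,"wz": 0,"tx": 0,"ty": 0,"tz": 0,"fingers": 0.036},
  ],
)

```text
time: 36.12
tool_pos: [0.5779, -0.0217, 0.0446]
tool_rot: [0.608, 0.361, 0.608, -0.361]
contact_force: [-0.0, 0.8, 0.2]
grip_width: 0.0357
```

```bash
python3 st.py
```

```text
36.1167 [ 0.5779 -0.0217  0.0446] F [-0.0103  0.7619  0.196 ] F along 0.35447025497277673 lat 0.6744862521010268 M [-0.0639  0.1492  0.0019] along 0.49749361261631925 lat -0.29479944637018907 0.035664048423663657
[[ 0.0004  0.8779  0.4789]
 [-0.0001  0.4789 -0.8779]
 [-1.      0.0003  0.0002]]
```

Emit:
jog_arm(
  rows=[
    {"wx": 0,"wy": 0,"wz": 0,"tx": 0,"ty": 0,"tz": 0,"fingers": 0.036},
    {"wx": 0,"wy": 0,"wz": 0,"tx": 0,"ty": 0,"tz": 0,"fingers": 0.038},
    {"wx": 0,"wy": 0,"wz": 0,"tx": 0,"ty": 0,"tz": 0,"fingers": 0.04},
    {"wx": 0,"wy": 0,"wz": 0,"tx": 0,"ty": 0,"tz": 0,"fingers": 0.045},
    {"wx": 0,"wy": 0,"wz": 0,"tx": 0,"ty": 0,"tz": 0,"fingers": 0.06},
    {"wx": 0,"wy": 0,"wz": 0,"tx": 0,"ty": 0,"tz": 0,"fingers": 0.09},
    {"wx": 0,"wy": 0,"wz": 0,"tx": 0,"ty": 0,"tz": 0,"fingers": 0.09},
    {"wx": 0,"wy": 0,"wz": 0,"tx": 0,"ty": 0,"tz": 0,"fingers": 0.09},
    {"wx": 0,"wy": 0,"wz": 0,"tx": -0.01,"ty": 0,"tz": 0,"fingers": 0.09},
    {"wx": 0,"wy": 0,"wz": 0,"tx": -0.03,"ty": 0,"tz": 0,"fingers": 0.09},
    {"wx": 0,"wy": 0,"wz": 0,"tx": -0.03,"ty": 0,"tz": 0,"fingers": 0.09},
    {"wx": 0,"wy": 0,"wz": 0,"tx": -0.03,"ty": 0,"tz": 0,"fingers": 0.09},
    {"wx": 0,"wy": 0,"wz": 0,"tx": -0.03,"ty": 0,"tz": 0,"fingers": 0.09},
    {"wx": 0,"wy": 0,"wz": 0,"tx": -0.03,"ty": 0,"tz": 0,"fingers": 0.09},
    {"wx": 0,"wy": 0,"wz": 0,"tx": -0.02,"ty": 0,"tz": 0,"fingers": 0.09},
    {"wx": 0,"wy": 0,"wz": 0,"tx": -0.015,"ty": 0,"tz": 0,"fingers": 0.09},
    {"wx": 0,"wy": 0,"wz": 0,"tx": 0,"ty": -0.03,"tz": 0.0015,"fingers": 0.09},
    {"wx": 0,"wy": 0,"wz": 0,"tx": 0,"ty": -0.03,"tz": 0,"fingers": 0.09},
    {"wx": 0,"wy": 0,"wz": 0,"tx": 0,"ty": -0.022,"tz": 0,"fingers": 0.09},
  ],
)

```text
time: 37.7
tool_pos: [0.505, -0.0628, 0.2405]
tool_rot: [0.609, 0.361, 0.608, -0.361]
contact_force: [0.6, -1.0, 0.8]
grip_width: 0.09
```

Emit:
jog_arm(
  rows=[
    {"wx": 0,"wy": 0,"wz": 0,"tx": 0,"ty": 0,"tz": 0,"fingers": 0.09},
    {"wx": 0,"wy": 0,"wz": 0,"tx": 0,"ty": 0,"tz": 0,"fingers": 0.09},
    {"wx": 0,"wy": 0,"wz": 0,"tx": 0,"ty": 0,"tz": 0,"fingers": 0.09},
    {"wx": 0,"wy": 0,"wz": 0,"tx": 0,"ty": 0,"tz": 0,"fingers": 0.09},
    {"wx": 0,"wy": 0,"wz": 0,"tx": 0,"ty": 0,"tz": 0,"fingers": 0.09},
    {"wx": 0,"wy": 0,"wz": 0,"tx": 0,"ty": 0,"tz": 0,"fingers": 0.09},
    {"wx": 0,"wy": 0,"wz": 0,"tx": 0,"ty": 0,"tz": 0,"fingers": 0.09},
  ],
)

```text
time: 38.28
tool_pos: [0.5068, -0.0619, 0.2393]
tool_rot: [0.608, 0.361, 0.608, -0.361]
contact_force: [-0.8, -0.3, -0.1]
grip_width: 0.09
```

```bash
python3 st.py;  python3 - <<'E'
from h import *
from rig import optics,state
import json
ci=optics.camera_info("wrist");json.dump({k:np.array(v).tolist() for k,v in ci.items()},open("w20.json","w"))
im=optics.snapshot("wrist");cv2.imwrite("pics/w20.png",im)
cv2.imwrite("pics/w20z.png",cv2.resize(im[92:188,270:366],None,fx=6.2,fy=6.2,interpolation=cv2.INTER_CUBIC))
E
```

```text
38.2833 [ 0.5068 -0.0619  0.2393] F [-0.8287 -0.3425 -0.1247] F along -0.8917090319877827 lat 0.09441451569716224 M [-0.0504  0.2163  0.0075] along 0.4158335689567728 lat -0.29627034603991925 0.09000762071032374
[[-0.0001  0.8776  0.4794]
 [ 0.0001  0.4794 -0.8776]
 [-1.      0.     -0.0001]]
```

View pics/w20z.png

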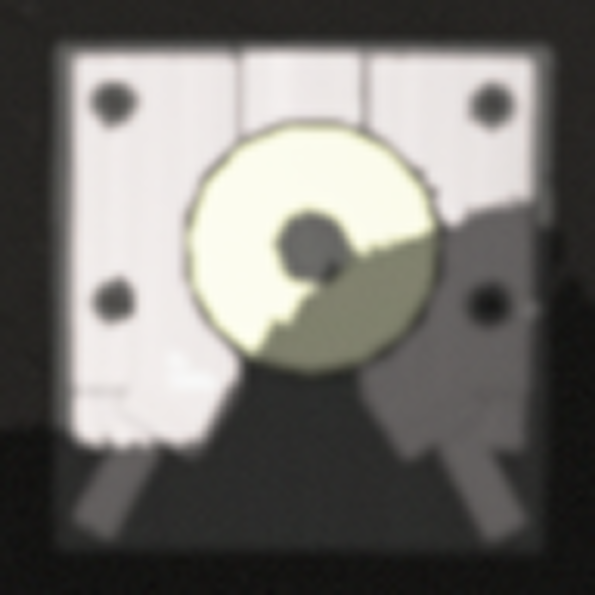

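The piston did not move and the width stopped exactly at the 36 mm command, so contact was doubtful. One more try: close fully on it at 10 N, read the width, then shift 1.5 mm.

Emit:
jog_arm(
  rows=[
    {"wx": 0,"wy": 0,"wz": 0,"tx": 0,"ty": 0.025,"tz": 0,"fingers": 0.07},
    {"wx": 0,"wy": 0,"wz": 0,"tx": 0,"ty": 0.03,"tz": 0,"fingers": 0.07},
    {"wx": 0,"wy": 0,"wz": 0,"tx": 0,"ty": 0.026,"tz": 0,"fingers": 0.07},
    {"wx": 0,"wy": 0,"wz": 0,"tx": 0.03,"ty": 0,"tz": 0,"fingers": 0.07},
    {"wx": 0,"wy": 0,"wz": 0,"tx": 0.03,"ty": 0,"tz": 0,"fingers": 0.07},
    {"wx": 0,"wy": 0,"wz": 0,"tx": 0.03,"ty": 0,"tz": 0,"fingers": 0.07},
    {"wx": 0,"wy": 0,"wz": 0,"tx": 0.03,"ty": 0,"tz": 0,"fingers": 0.07},
    {"wx": 0,"wy": 0,"wz": 0,"tx": 0.03,"ty": 0,"tz": 0,"fingers": 0.07},
    {"wx": 0,"wy": 0,"wz": 0,"tx": 0.02,"ty": 0,"tz": 0,"fingers": 0.07},
    {"wx": 0,"wy": 0,"wz": 0,"tx": 0.015,"ty": 0,"tz": 0,"fingers": 0.07},
    {"wx": 0,"wy": 0,"wz": 0,"tx": 0.01,"ty": 0,"tz": 0,"fingers": 0.07},
    {"wx": 0,"wy": 0,"wz": 0,"tx": 0,"ty": 0,"tz": 0,"fingers": 0.06},
    {"wx": 0,"wy": 0,"wz": 0,"tx": 0,"ty": 0,"tz": 0,"fingers": 0.05},
    {"wx": 0,"wy": 0,"wz": 0,"tx": 0,"ty": 0,"tz": 0,"fingers": 0.045},
    {"wx": 0,"wy": 0,"wz": 0,"tx": 0,"ty": 0,"tz": 0,"fingers": 0.04},
    {"wx": 0,"wy": 0,"wz": 0,"tx": 0,"ty": 0,"tz": 0,"fingers": 0.037},
    {"wx": 0,"wy": 0,"wz": 0,"tx": 0,"ty": 0,"tz": 0,"fingers": 0.035},
    {"wx": 0,"wy": 0,"wz": 0,"tx": 0,"ty": 0,"tz": 0,"fingers": 0.033},
    {"wx": 0,"wy": 0,"wz": 0,"tx": 0,"ty": 0,"tz": 0,"fingers": 0.031},
    {"wx": 0,"wy": 0,"wz": 0,"tx": 0,"ty": 0,"tz": 0,"fingers": 0.03},
  ],
  newtons=10,
)

```text
time: 40.0
tool_pos: [0.5778, -0.0235, 0.0447]
tool_rot: [0.608, 0.361, 0.608, -0.361]
contact_force: [0.6, -0.5, -0.7]
grip_width: 0.0305
```

```bash
python3 st.py
python3 - <<'E'
from rig import optics
import cv2
im=optics.snapshot("wrist");cv2.imwrite("pics/w21.png",im)
E
```

```text
40.0 [ 0.5778 -0.0235  0.0447] F [ 0.6129 -0.4533 -0.6621] F along 0.32237415832086297 lat -0.6908398139449142 M [-0.0581  0.1558 -0.0258] along 0.4965511383558863 lat -0.2963470099085856 0.030549644595896253
[[ 0.0007  0.8779  0.4789]
 [-0.0001  0.4789 -0.8779]
 [-1.      0.0005  0.0004]]
```

View pics/w21.png

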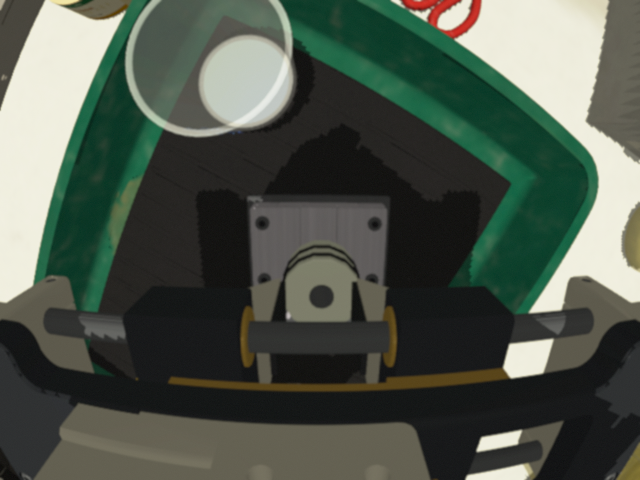

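The fingers close to 30 mm without stopping, although the view shows the 39 mm piston between them, so squeezing cannot move it. I'll drop the nudge, open, retreat and check the final state.

Emit:
jog_arm(
  rows=[
    {"wx": 0,"wy": 0,"wz": 0,"tx": 0,"ty": 0,"tz": 0,"fingers": 0.035},
    {"wx": 0,"wy": 0,"wz": 0,"tx": 0,"ty": 0,"tz": 0,"fingers": 0.04},
    {"wx": 0,"wy": 0,"wz": 0,"tx": 0,"ty": 0,"tz": 0,"fingers": 0.05},
    {"wx": 0,"wy": 0,"wz": 0,"tx": 0,"ty": 0,"tz": 0,"fingers": 0.07},
    {"wx": 0,"wy": 0,"wz": 0,"tx": 0,"ty": 0,"tz": 0,"fingers": 0.09},
    {"wx": 0,"wy": 0,"wz": 0,"tx": 0,"ty": 0,"tz": 0,"fingers": 0.09},
    {"wx": 0,"wy": 0,"wz": 0,"tx": 0,"ty": 0,"tz": 0,"fingers": 0.09},
    {"wx": 0,"wy": 0,"wz": 0,"tx": -0.01,"ty": 0,"tz": 0,"fingers": 0.09},
    {"wx": 0,"wy": 0,"wz": 0,"tx": -0.03,"ty": 0,"tz": 0,"fingers": 0.09},
    {"wx": 0,"wy": 0,"wz": 0,"tx": -0.03,"ty": 0,"tz": 0,"fingers": 0.09},
    {"wx": 0,"wy": 0,"wz": 0,"tx": -0.03,"ty": 0,"tz": 0,"fingers": 0.09},
    {"wx": 0,"wy": 0,"wz": 0,"tx": -0.03,"ty": 0,"tz": 0,"fingers": 0.09},
    {"wx": 0,"wy": 0,"wz": 0,"tx": -0.03,"ty": 0,"tz": 0,"fingers": 0.09},
    {"wx": 0,"wy": 0,"wz": 0,"tx": -0.02,"ty": 0,"tz": 0,"fingers": 0.09},
    {"wx": 0,"wy": 0,"wz": 0,"tx": -0.015,"ty": 0,"tz": 0,"fingers": 0.09},
    {"wx": 0,"wy": 0,"wz": 0,"tx": 0,"ty": -0.03,"tz": 0,"fingers": 0.09},
    {"wx": 0,"wy": 0,"wz": 0,"tx": 0,"ty": -0.03,"tz": 0,"fingers": 0.09},
    {"wx": 0,"wy": 0,"wz": 0,"tx": 0,"ty": -0.022,"tz": 0,"fingers": 0.09},
  ],
)

```text
time: 41.55
tool_pos: [0.504, -0.0632, 0.2405]
tool_rot: [0.609, 0.361, 0.608, -0.361]
contact_force: [0.2, -0.7, 0.3]
grip_width: 0.0902
```

Emit:
jog_arm(
  rows=[
    {"wx": 0,"wy": 0,"wz": 0,"tx": 0,"ty": 0,"tz": 0,"fingers": 0.09},
    {"wx": 0,"wy": 0,"wz": 0,"tx": 0,"ty": 0,"tz": 0,"fingers": 0.09},
    {"wx": 0,"wy": 0,"wz": 0,"tx": 0,"ty": 0,"tz": 0,"fingers": 0.09},
    {"wx": 0,"wy": 0,"wz": 0,"tx": 0,"ty": 0,"tz": 0,"fingers": 0.09},
    {"wx": 0,"wy": 0,"wz": 0,"tx": 0,"ty": 0,"tz": 0,"fingers": 0.09},
    {"wx": 0,"wy": 0,"wz": 0,"tx": 0,"ty": 0,"tz": 0,"fingers": 0.09},
  ],
)

```text
time: 42.05
tool_pos: [0.5061, -0.0624, 0.2393]
tool_rot: [0.608, 0.361, 0.608, -0.361]
contact_force: [0.4, 1.2, -0.2]
grip_width: 0.09
```

```bash
python3 st.py;  python3 - <<'E'
from h import *
from rig import optics,state
import json
ci=optics.camera_info("wrist");json.dump({k:np.array(v).tolist() for k,v in ci.items()},open("w22.json","w"))
im=optics.snapshot("wrist");cv2.imwrite("pics/w22.png",im)
cv2.imwrite("pics/w22z.png",cv2.resize(im[92:188,270:366],None,fx=6.2,fy=6.2,interpolation=cv2.INTER_CUBIC))
a=optics.snapshot("scene");cv2.imwrite("pics/s22.png",cv2.resize(a[225:385,210:410],None,fx=4,fy=4,interpolation=cv2.INTER_CUBIC))
E
```

```text
42.05 [ 0.5061 -0.0624  0.2393] F [ 0.3907  1.2074 -0.2233] F along 0.9195156196820776 lat 0.8746274983776909 M [-0.0545  0.1588 -0.0196] along 0.4150122666256002 lat -0.29631063163499505 0.09004693391166052
[[ 0.0001  0.8775  0.4795]
 [ 0.0001  0.4795 -0.8775]
 [-1.      0.0001 -0.    ]]
```

View pics/w22z.png

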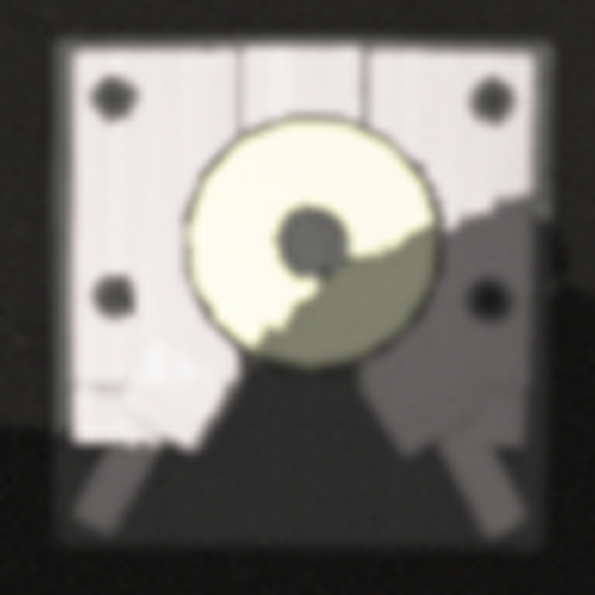

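View pics/w22.png

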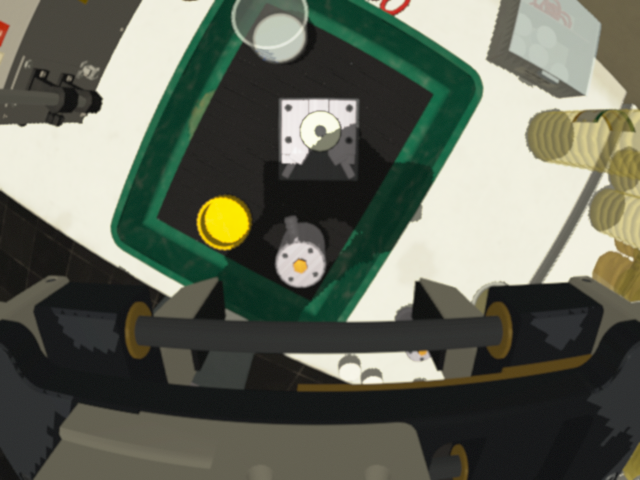

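View pics/s22.png

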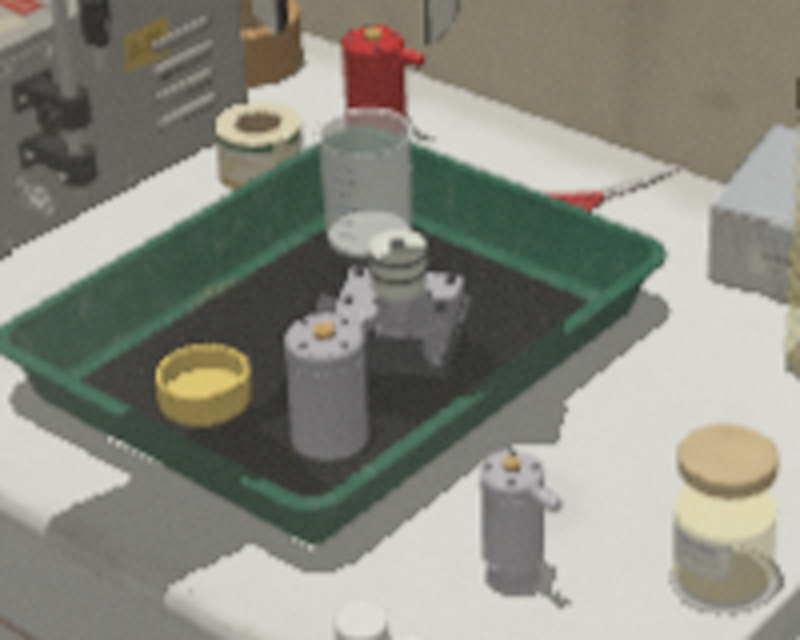

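Nothing has changed: the piston is upright at the stop, the cylinder stands flat, the bystanders are where they were, and the arm is clear. Handing in.

```bash
python3 -c "
from rig import order,state
print(order.finish_job());print(state()['time'])"
```

```text
the job is handed in; nothing more can be done
None
the job is handed in; nothing more can be done
```

I slid the larger unit's foot under the jaws to the back stop and drew the cylinder straight up off the piston. I then set the cylinder down upright, open end down, on free liner at about (0.455, −0.070), and handed in at about 42 s.

**Insertion:** On the first push the unit pitched about 2° in the pads. I opened the fingers so it righted itself on the slot floor, gripped it again, and confirmed it was at the stop by a rise in moment.

**Pull and set-down:** The highest pull reading was 22 N. After the pull the load was about 2.9 N, which is the cylinder alone. It touched down gently, with the load easing from −2.9 to −0.9 N before release.

**Last checks that passed:**
- **Piston:** it is upright and fully down. Along the slot it measures within about 0.5 mm of the seat.
- **Cylinder:** it stands upright on the liner.
- **Other items:** the smaller unit, jar, beaker and cap look unmoved. The bottle showed no change in the views that included it.
- **Arm:** it is clear of everything.

**Last checks that disagreed:**
- **Sideways position:** the piston appears about 1.6 mm to the right of the slot's centre line. That is within the ±2.5 mm slack but over the 1 mm home tolerance.
- **Centring attempts:** three squeezes on the piston did not move it. The fingers closed to 30 mm around the 39 mm piston without registering contact, so I stopped.
- **Scene camera:** one earlier reading put the piston about 4 mm further along the slot than the wrist camera did. I took that as pixel and height error.

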